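Slide the syrup bottle home into the rack

TASK

One syrup pump bottle has been left standing out on the counter; the other two are in the three-bay rack. Gently push it low on its glass body, with the fingers, so that it slides upright along the counter into the empty bay (the one whose black rubber disc shows) until it stands fully home against the rack's back rail, then let go of it. Do not grip, lift or tip it, keep the fingers off its neck and pump, and leave everything else where it is.

Things in the scene. Friction and masses are not known exactly. Their poses are not given: they have to be found in the camera images.
- bottle: The bottle to push, the only one outside the rack: amber glass, round body 68 mm across up to 105 mm, shoulder to 120, slim neck and black pump up to 261 mm (spout reaches 55 mm from the axis at 250 mm). About 0.56 kg, varies by a third. Origin: centre of underside, z up, spout along x. Slides if pushed below 35 mm; higher it may tip. An upright gripper's body can hit it above: lean the hand back.
- bottle_neck: The upper part of the same bottle, neck and pump, rigidly fixed to it. Its origin is on the bottle's axis 120 mm above its underside. Not to be touched by the fingers.
- rack: Fixed steel rack, no floor: bottles stand on the counter. Origin at counter height, centre of the middle bay; x points into the bays, away from the robot. Bay centres at y = -88, 0, 88 mm; each 80 mm wide between dividers 8 mm thick and 30 high, whose rounded front ends lie at x = -49 mm. Back rail 60 mm high, front face at x = 35 mm: a bottle fully home has its axis at x = 1 mm.
- mat: Flat black rubber disc, 64 mm in diameter and less than 1 mm thick, that marks the empty bay; it lies on the bay's centre (rack x = 0) and offers no obstacle to sliding. Origin at its centre at counter height. The bottle's place when home is over it.
- spare_a: A bottle just like the one to push, standing in one of the other bays, loose; leave it there. Origin at the centre of its underside.
- spare_b: The same, in the remaining bay.
- cup: White mug, 72 mm across and 58 mm high with a handle, loose bystander on the left. Origin at the centre of its underside.
- pitcher: Steel milk pitcher, 90 mm across and 105 mm high with a handle, loose bystander on the left. Origin at the centre of its underside.
- shaker: Steel cocoa shaker, 60 mm across and 114 mm high, loose bystander on the right. Origin at the centre of its underside.
- tamper: Steel coffee tamper, 58 mm across and 92 mm high, loose bystander on the right. Origin at the centre of its underside.
- portafilter: Portafilter lying on the right, basket 72 mm across and 35 mm high with a handle along its -x to 200 mm from the basket's axis, loose bystander. Origin at the centre of the basket's underside.

How it is judged:
By the outcome, as a careful person would: the job done as asked, in the order asked, and still so for the second after the job is handed in, with the robot touching nothing.
It also fails if it takes over 64 s, if anything falls off the work surface, if the arm or the gripper's body presses on something with over 40 N, if the wrist force passes 120 N, or if a joint passes its speed limit or range.

ROBOT

A 7-joint arm with a two-finger parallel gripper is mounted at the origin on the work surface. World frame = base frame: x ahead of the robot, y to its left, z up, the work surface at z = 0. Lengths are in m, angles in degrees, forces in N, time in s.
With the tool pointing down it reaches from about 0.4 to 0.9 m from the base axis. Payload 5.5 kg.
Tool frame: the origin (TCP) lies midway between the tips of the shut fingers; the grasp point (between the pads) lies 19 mm behind it; y points along the fingers, x is the direction in which the jaws open and shut, and the axes are right-handed (so a half turn about y gives the same grasp; the last joint's range is limited). The gripper opens to 85 mm and grips with 20 to 120 N. Pads are 22 mm wide; open, the fingers measure 114 mm over their backs; the gripper's body (76 mm by 85 mm) begins 54 mm behind the grasp point. The pads swing forward as they close: fully open they stand 13 mm farther back than shut.
Start: joints at [90.367, 28.699, -24.465, 88.831, 12.651, 65.22, -12.049], TCP at [0.165, -0.629, 0.231] pointing down, gripper open.
Joint ranges: [-164.97, 164.97], [-17.58, 116.51], [-87.97, 89.64], [11.32, 138.91], [-80.73, 260.73], [10.89, 115.49], [-147.41, 147.41]. Speed limits (degrees/s): [147.25, 147.25, 180, 180, 180, 180, 180].

INTERFACE

Orientations are given as [roll, pitch, yaw] about the fixed x, y, z axes, in that order (R = Rz(yaw) Ry(pitch) Rx(roll)).
In Python, from plant import env, snapshot, order gives the robot as it stands.
- The arm moves only by the tool servo_tool, never from a script. Its argument "motion" is a list of rows, each an object of numbers: "x", "y", "z": the shift along the world's x, y, z in m; "wx", "wy", "wz": the turn, a rotation vector about the world's x, y, z in rad; "jaw": the gripper's target within -1 to 1 (fully open at 1, half-way at 0, shut at -1). In form: [{"x": .., "y": .., "z": .., "wx": .., "wy": .., "wz": .., "jaw": ..}, ...]. A call has exactly 10 rows; each row is the pose to reach, as a shift and turn from the pose commanded when the call began; what a row does not reach only later rows make up. A row lasts 1/12 s, in which the tool goes at most 41.7 mm and 7.16 degrees, less where a joint would pass 70% of its speed; a pose out of reach is approached as far as the arm can. A call with a gripper value outside its range is refused whole. The fingers move at their own pace and stop on an object; the grip force is fixed at half the most. Time passes only in rows, so rows that repeat a pose let the fingers close, or fill a call up. It gives the time, the measured TCP pose, the force and the opening at its end, in the units of the state.
- env.get_state(): the state, without advancing time (a new reading comes with each control period).
- snapshot(name): name is "side" or "top" or "wrist"; returns a dict with "pixels" (420x560x3 uint8, red, green, blue), "z_map" (420x560 float32, m along the optical axis (not along the pixel's ray), 0 where there is no reading), "fx", "fy", "cx", "cy" (pixels), "pose" (4x4, takes a point from camera to world coordinates); the wrist camera has in their place "tool_from_camera" (4x4, takes a point from camera to tool coordinates, whose origin is the TCP and whose axes are the tool frame's). Camera axes: x right, y up, looking along -z (the intrinsics and any distortion apply to the point x, -y, -z); pixel columns grow to the right and rows downward; lengths in m; the calibration is good to about 2 mm. A picture is of the moment at which its call begins: read the wrist's pose just before it.
- order.sign_off(): hands the job in, once; it reports no verdict.
The state is a dict: "clock": time; "joint_positions": joint angles; "joint_velocities": joint speeds; "joint_torque": joint torques, N m; "eef_pos": TCP position; "tcp_rot": TCP orientation; "force": force on the tool from outside, world axes, zero at the start; "ft_torque": the same for the moment, N m; "finger_gap": opening from 0.0 (shut) to 1.0 (fully open).
Only numpy, scipy, OpenCV 4.12 (cv2) and the standard library are available. Lean on these libraries where they do the work, as an engineer would, in place of code of your own. Each camera call takes 0.05 s, during which the arm holds its last target.

## Working session

There is one attempt and no reset: what is moved stays moved. The work goes in short steps, Python scripts to look and compute and a tool call to move; the robot and the scene stay as the last step left them, time stands still between calls to the robot, and variables do not carry over. Pictures are saved under pics/ and viewed, and the job is handed in when it is done.

Besides the shell and the picture viewer there is one more tool, called after "Emit:" as name([rows], argument=value, ...), one row to a line, values as JSON. servo_tool: Moves the arm, as the interface text tells. Its arguments: {"type":"object","properties":{"motion":{"type":"array"}},"required":["motion"]}

```bash
mkdir -p pics; ls
python3 - <<'E'
from plant import env,snapshot,order
import cv2,numpy as np
print(env.get_state())
for n in ("top","side"):
    s=snapshot(n); cv2.imwrite(f"pics/{n}0.png",s["pixels"][:,:,::-1]); np.savez(f"{n}0.npz",**{k:v for k,v in s.items()})
    print(n,{k:v for k,v in s.items() if k not in("pixels","z_map")})
E
```

```text
pics
{'clock': 0.0, 'joint_positions': array([ 90.36683045,  28.75472511, -24.45305088,  88.8938773 ,
        12.6531228 ,  65.21945125, -12.04859975]), 'joint_velocities': array([ 0.10230698, -0.01303542,  0.05428943,  0.06901387, -0.01950851,
        0.02768444, -0.05419559]), 'joint_torque': array([ 3.73018675e-04, -5.69511259e+01, -5.81592724e+00, -2.80942547e+01,
        1.05794880e-02,  1.19866926e-02, -1.45705758e-05]), 'eef_pos': array([ 0.16485244, -0.6280094 ,  0.23023141]), 'tcp_rot': array([-89.99825227,   0.11405859, -75.28158667]), 'force': array([-0.75558758, -0.00880273, -0.32464139]), 'ft_torque': array([-0.03421974, -0.02750806, -0.0091688 ]), 'finger_gap': 1.0028048286700189}
top {'fx': 484.8323304674345, 'fy': 484.8323304674345, 'cx': 279.61922183102064, 'cy': 209.6071055450081, 'pose': array([[ 2.24119416e-03,  9.95724412e-01, -9.23464836e-02,
         4.37158123e-01],
       [-9.99769777e-01,  2.60481380e-04, -2.14551809e-02,
        -5.80720087e-02],
       [-2.13393929e-02,  9.23733086e-02,  9.95495757e-01,
         1.39619100e+00],
       [ 0.00000000e+00,  0.00000000e+00,  0.00000000e+00,
         1.00000000e+00]])}
side {'fx': 442.62704259564987, 'fy': 442.62704259564987, 'cx': 280.156312869419, 'cy': 214.08156056713364, 'pose': array([[ 0.90490635,  0.34492127, -0.2493468 ,  0.26361949],
       [-0.42543009,  0.71597025, -0.55353035, -0.70707845],
       [-0.0123995 ,  0.60697275,  0.7946259 ,  1.01575447],
       [ 0.        ,  0.        ,  0.        ,  1.        ]])}
```

View pics/top0.png

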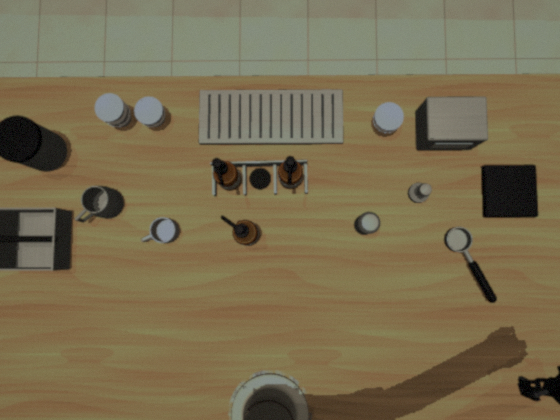

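View pics/side0.png

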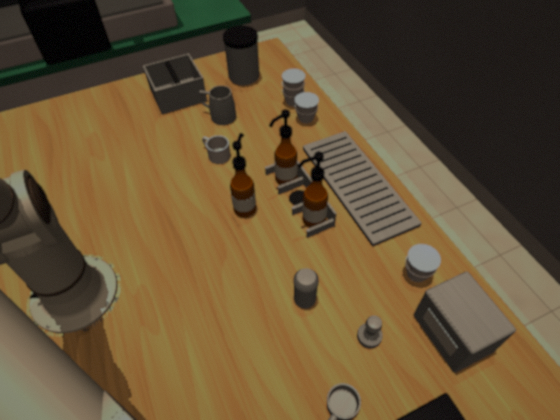

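The top view shows the loose bottle at about (245,232), the mat at (260,178) in the middle bay, and the cup at (163,231). The side view shows the bottle at (243,200) and the mat at (298,197). I'll measure these next.

```bash
cat > h.py <<'E'
import numpy as np,cv2
def load(n): return dict(np.load(n))
def ray(s,u,v):
    d=np.array([(u-s["cx"])/s["fx"],-(v-s["cy"])/s["fy"],-1.0]); P=s["pose"]
    return P[:3,3],P[:3,:3]@d
def onplane(s,u,v,z):
    o,d=ray(s,u,v); return o+d*(z-o[2])/d[2]
def cloud(s):
    z=s["z_map"];h,w=z.shape
    u,v=np.meshgrid(np.arange(w),np.arange(h))
    c=np.stack([(u-s["cx"])/s["fx"]*z,-(v-s["cy"])/s["fy"]*z,-z],-1)
    return c@s["pose"][:3,:3].T+s["pose"][:3,3]
E
python3 - <<'E'
from h import *
t=load("top0.npz");s=load("side0.npz")
im=t["pixels"][140:260,140:320,::-1]; cv2.imwrite("pics/topz.png",cv2.resize(im,None,fx=4.4,fy=4.4,interpolation=cv2.INTER_CUBIC))
im=s["pixels"][100:250,190:350,::-1]; cv2.imwrite("pics/sidez.png",cv2.resize(im,None,fx=4,fy=4,interpolation=cv2.INTER_CUBIC))
C=cloud(t)
for u,v in[(245,232),(260,178),(163,231),(368,223),(228,176),(291,174),(300,230)]: print(u,v,C[v,u].round(3))
S=cloud(s)
for X,n in((C,"t"),(S,"s")):
  # bottle body points within region
  m=(abs(X[...,0]-.37)<.12)&(abs(X[...,1]-.02)<.08)&(X[...,2]>.015)&(X[...,2]<.1)
  p=X[m];print(n,len(p),p.min(0).round(3),p.max(0).round(3))
E
```

```text
245 232 [0.492 0.053 0.203]
260 178 [0.659 0.029 0.001]
163 231 [0.504 0.31  0.   ]
368 223 [ 0.521 -0.264  0.111]
228 176 [0.642 0.105 0.139]
291 174 [ 0.628 -0.06   0.256]
300 230 [ 0.508 -0.087 -0.002]
t 34 [0.463 0.03  0.018] [0.49  0.075 0.098]
s 242 [0.463 0.028 0.015] [0.49  0.073 0.1  ]
```

View pics/topz.png

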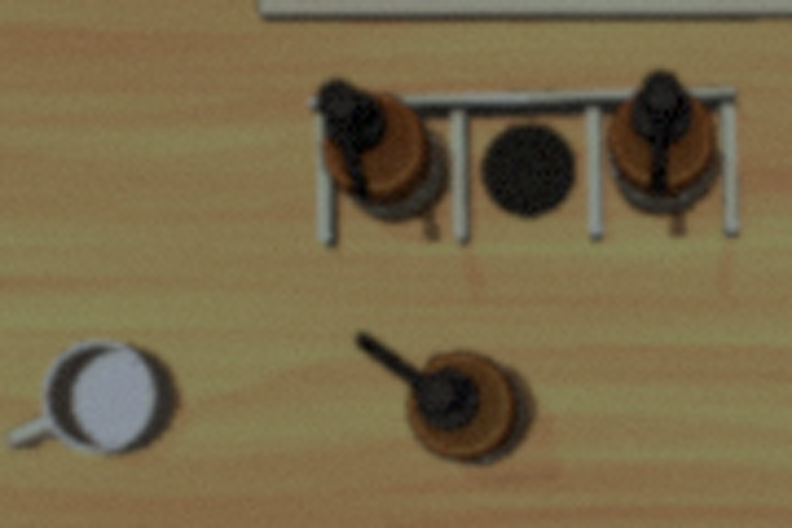

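View pics/sidez.png

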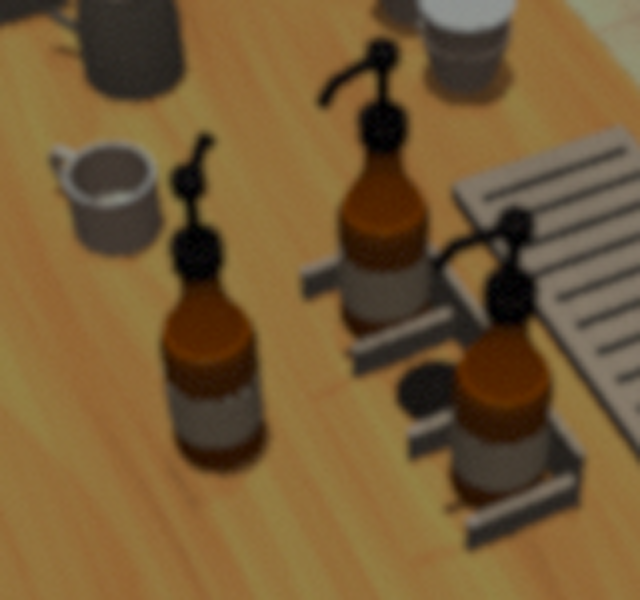

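The bottle's pump and spout point ahead and left. The rack's dividers stand at zoomed columns 327, 460, 596 and 731, with the mat at (529,170) between the middle two. Next I'll fit the bottle's axis and the rack's pose.

```bash
cat >> h.py <<'E'
from scipy.optimize import least_squares
def circ(p,r=.034):
    f=least_squares(lambda c:np.hypot(p[:,0]-c[0],p[:,1]-c[1])-r,p[:,:2].mean(0)+[.02,.02],loss="soft_l1",f_scale=.002)
    return f.x,np.sqrt(np.mean(f.fun**2))
def bottle(X,x,y,R=.055):
    m=(np.hypot(X[...,0]-x,X[...,1]-y)<R)&(X[...,2]>.02)&(X[...,2]<.1)
    p=X[m]; return circ(p),len(p)
E
python3 - <<'E'
from h import *
t=load("top0.npz");s=load("side0.npz")
for n,X in(("t",cloud(t)),("s",cloud(s))):
    print(n,"bottle",bottle(X,.49,.047))
# mat mask
for n,q,c in(("t",t,(260,178)),("s",s,(298,197))):
    g=cv2.cvtColor(q["pixels"],cv2.COLOR_RGB2GRAY)
    m=np.uint8(g<60); k,l,st,ce=cv2.connectedComponentsWithStats(m)
    i=l[c[1],c[0]];print(n,"mat",i,st[i],ce[i],onplane(q,*ce[i],0.0005).round(4))
    P=onplane
# neck/pump: collar top: rays
# rack dividers: height 10-40mm points from top depth
X=cloud(t)
m=(X[...,2]>.022)&(X[...,2]<.036)&(X[...,0]>.58)&(X[...,0]<.72)&(abs(X[...,1]-.03)<.17)
p=X[m];print(len(p),p.min(0),p.max(0))
# back rail
m=(X[...,2]>.048)&(X[...,2]<.066)&(X[...,0]>.65)&(X[...,0]<.74)&(abs(X[...,1]-.03)<.17)
b=X[m];print("rail",len(b)); 
f=np.polyfit(b[:,1],b[:,0],1);r=b[:,0]-np.polyval(f,b[:,1]);b=b[abs(r)<.006];f=np.polyfit(b[:,1],b[:,0],1);print(f,np.degrees(np.arctan(f[0])),b.min(0),b.max(0))
# front ends from zoomed image
for u,v in[(327,240),(461,240),(597,236),(731,233)]:
    print(onplane(t,140+(u+.5)/4.4-.5,140+(v+.5)/4.4-.5,.03).round(4))
for z,u,v in((.06,318,97),(.06,735,91),(.06,318,108),(.06,735,100)):
    print("r",onplane(t,140+u/4.4-.4,140+v/4.4-.4,z).round(4))
E
```

```text
t bottle ((array([0.49734448, 0.06353231]), np.float64(0.0002547794603956395)), 47)
s bottle ((array([0.49776381, 0.06359488]), np.float64(0.0011655221171208386)), 428)
t mat 23 [249 168  22  21 350] [259.73428571 178.18285714] [6.585e-01 3.010e-02 5.000e-04]
s mat 43 [ 266  110   69  117 2691] [300.57487923 176.65886288] [7.007e-01 1.042e-01 5.000e-04]
383 [ 0.60820463 -0.1063139   0.02202313] [0.69762578 0.16566196 0.03572181]
rail 185
[-0.02495744  0.69668508] -1.4296592582266177 [ 0.69059588 -0.1028248   0.04840536] [0.7041782  0.1659805  0.06544776]
[0.608  0.1585 0.03  ]
[0.608  0.0717 0.03  ]
[ 0.6105 -0.0162  0.03  ]
[ 0.6125 -0.1027  0.03  ]
r [0.6961 0.1609 0.06  ]
r [ 0.6994 -0.1044  0.06  ]
r [0.689  0.1608 0.06  ]
r [ 0.6936 -0.1044  0.06  ]
```

Both cameras put the bottle at (0.4975, 0.0635). The mat is at (0.6585, 0.030). The rack's yaw is about 1.4°, and the divider ends (x≈0.61, y 0.072 and −0.016) agree with the mat.

Plan: cradle the bottle between half-closed fingertips with the hand leaned back. I'll first push diagonally onto the bay axis, then straight in. The approach starts high.

Emit:
servo_tool([
  {"x": 0.02, "y": 0.028, "z": 0.007, "wz": -0.03, "jaw": -0.3},
  {"x": 0.04, "y": 0.056, "z": 0.014, "wz": -0.06, "jaw": -0.3},
  {"x": 0.06, "y": 0.084, "z": 0.021, "wz": -0.09, "jaw": -0.3},
  {"x": 0.08, "y": 0.112, "z": 0.028, "wz": -0.12, "jaw": -0.3},
  {"x": 0.1, "y": 0.14, "z": 0.035, "wz": -0.15, "jaw": -0.3},
  {"x": 0.12, "y": 0.168, "z": 0.042, "wz": -0.18, "jaw": -0.3},
  {"x": 0.14, "y": 0.196, "z": 0.049, "wz": -0.21, "jaw": -0.3},
  {"x": 0.16, "y": 0.224, "z": 0.056, "wz": -0.24, "jaw": -0.3},
  {"x": 0.18, "y": 0.252, "z": 0.063, "wz": -0.26, "jaw": -0.3},
  {"x": 0.2, "y": 0.28, "z": 0.07, "wz": -0.26, "jaw": -0.3},
])

```text
invalid input
```

Run:
```python
from plant import env
s=env.get_state()
for k in("clock","joint_positions","eef_pos","tcp_rot","force","finger_gap"):print(k,s[k])
```

```text
clock 0.1
joint_positions [ 90.36740471  28.74999661 -24.45263779  88.88578928  12.64937839
  65.22062262 -12.04907837]
eef_pos [ 0.16487481 -0.62808278  0.23034123]
tcp_rot [-89.99568007   0.10352735 -75.28618244]
force [ 0.45735124  0.35466294 -0.7453531 ]
finger_gap 0.9968347151681063
```

Perhaps every key is required.

Emit:
servo_tool([
  {"x": 0.02, "y": 0.028, "z": 0.007, "wx": 0, "wy": 0, "wz": -0.03, "jaw": -0.3},
  {"x": 0.04, "y": 0.056, "z": 0.014, "wx": 0, "wy": 0, "wz": -0.06, "jaw": -0.3},
  {"x": 0.06, "y": 0.084, "z": 0.021, "wx": 0, "wy": 0, "wz": -0.09, "jaw": -0.3},
  {"x": 0.08, "y": 0.112, "z": 0.028, "wx": 0, "wy": 0, "wz": -0.12, "jaw": -0.3},
  {"x": 0.1, "y": 0.14, "z": 0.035, "wx": 0, "wy": 0, "wz": -0.15, "jaw": -0.3},
  {"x": 0.12, "y": 0.168, "z": 0.042, "wx": 0, "wy": 0, "wz": -0.18, "jaw": -0.3},
  {"x": 0.14, "y": 0.196, "z": 0.049, "wx": 0, "wy": 0, "wz": -0.21, "jaw": -0.3},
  {"x": 0.16, "y": 0.224, "z": 0.056, "wx": 0, "wy": 0, "wz": -0.24, "jaw": -0.3},
  {"x": 0.18, "y": 0.252, "z": 0.063, "wx": 0, "wy": 0, "wz": -0.26, "jaw": -0.3},
  {"x": 0.2, "y": 0.28, "z": 0.07, "wx": 0, "wy": 0, "wz": -0.26, "jaw": -0.3},
])

```text
clock: 0.93
eef_pos: [0.3656, -0.347, 0.3014]
tcp_rot: [-90.0, 0.0, -90.2]
force: [0.0, -0.9, 0.2]
finger_gap: 0.352
```

```bash
cat > st.py <<'E'
from plant import env
import numpy as np
np.set_printoptions(precision=4,suppress=True)
s=env.get_state()
for k in("clock","joint_positions","eef_pos","tcp_rot","force","finger_gap"):print(k,s[k])
E
python3 st.py
```

```text
clock 0.9333
joint_positions [ 69.6885  10.201  -32.8631 104.3323   5.9988  67.2127 -55.3406]
eef_pos [ 0.3656 -0.347   0.3014]
tcp_rot [-90.0306   0.0051 -90.2474]
force [ 0.0105 -0.9469  0.1543]
finger_gap 0.3517841516145358
```

Emit:
servo_tool([
  {"x": 0, "y": 0.038, "z": 0, "wx": 0, "wy": 0, "wz": 0, "jaw": -0.3},
  {"x": 0, "y": 0.076, "z": 0, "wx": 0, "wy": 0, "wz": 0, "jaw": -0.3},
  {"x": 0, "y": 0.114, "z": 0, "wx": 0, "wy": 0, "wz": 0, "jaw": -0.3},
  {"x": 0, "y": 0.152, "z": 0, "wx": 0, "wy": 0, "wz": 0, "jaw": -0.3},
  {"x": 0, "y": 0.19, "z": 0, "wx": 0, "wy": 0, "wz": 0, "jaw": -0.3},
  {"x": 0, "y": 0.228, "z": 0, "wx": 0, "wy": 0, "wz": 0, "jaw": -0.3},
  {"x": 0, "y": 0.266, "z": 0, "wx": 0, "wy": 0, "wz": 0, "jaw": -0.3},
  {"x": 0, "y": 0.304, "z": 0, "wx": 0, "wy": 0, "wz": 0, "jaw": -0.3},
  {"x": 0, "y": 0.342, "z": 0, "wx": 0, "wy": 0, "wz": 0, "jaw": -0.3},
  {"x": 0, "y": 0.38, "z": 0, "wx": 0, "wy": 0, "wz": 0, "jaw": -0.3},
])

```text
clock: 1.77
eef_pos: [0.3644, 0.0331, 0.3011]
tcp_rot: [-90.0, -0.1, -90.2]
force: [0.2, -1.1, 1.3]
finger_gap: 0.352
```

```bash
python3 st.py
python3 - <<'E'
from plant import env
import numpy as np
from scipy.spatial.transform import Rotation as R
for yaw,lean in((-30,40),(-20,40),(-30,35)):
    print(yaw,lean,(R.from_euler('z',yaw,degrees=True)*R.from_euler('y',-lean,degrees=True)).as_rotvec())
E
```

```text
clock 1.7667
joint_positions [ 53.5638 -10.78   -54.935  119.6535  -9.5116  66.8835 -87.3151]
eef_pos [0.3644 0.0331 0.3011]
tcp_rot [-90.0054  -0.0646 -90.1896]
force [ 0.2471 -1.0941  1.3393]
finger_gap 0.3522730700572934
-30 40 [-0.18270076 -0.68184852 -0.50196621]
-20 40 [-0.12182643 -0.690912   -0.33471536]
-30 35 [-0.15987765 -0.5966715  -0.50706711]
```

Emit:
servo_tool([
  {"x": 0.004, "y": 0.008, "z": -0.01, "wx": -0.018, "wy": -0.068, "wz": -0.05, "jaw": -0.3},
  {"x": 0.008, "y": 0.016, "z": -0.02, "wx": -0.037, "wy": -0.136, "wz": -0.1, "jaw": -0.3},
  {"x": 0.012, "y": 0.024, "z": -0.03, "wx": -0.055, "wy": -0.205, "wz": -0.151, "jaw": -0.3},
  {"x": 0.016, "y": 0.032, "z": -0.04, "wx": -0.073, "wy": -0.273, "wz": -0.201, "jaw": -0.3},
  {"x": 0.02, "y": 0.04, "z": -0.05, "wx": -0.091, "wy": -0.341, "wz": -0.251, "jaw": -0.3},
  {"x": 0.024, "y": 0.048, "z": -0.06, "wx": -0.11, "wy": -0.409, "wz": -0.301, "jaw": -0.3},
  {"x": 0.028, "y": 0.056, "z": -0.07, "wx": -0.128, "wy": -0.477, "wz": -0.351, "jaw": -0.3},
  {"x": 0.032, "y": 0.064, "z": -0.08, "wx": -0.146, "wy": -0.545, "wz": -0.402, "jaw": -0.3},
  {"x": 0.036, "y": 0.072, "z": -0.09, "wx": -0.164, "wy": -0.614, "wz": -0.452, "jaw": -0.3},
  {"x": 0.04, "y": 0.08, "z": -0.1, "wx": -0.183, "wy": -0.682, "wz": -0.502, "jaw": -0.3},
])

```text
clock: 2.6
eef_pos: [0.4336, 0.0641, 0.2105]
tcp_rot: [-58.4, 2.5, -114.2]
force: [1.0, 0.1, 0.3]
finger_gap: 0.349
```

```bash
python3 st.py
```

```text
clock 2.6
joint_positions [  57.054   -17.5736  -77.1604  138.6559   10.8924   21.8422 -147.3396]
eef_pos [0.4336 0.0641 0.2105]
tcp_rot [ -58.4039    2.4517 -114.2087]
force [1.0481 0.1238 0.3479]
finger_gap 0.3494918389026349
```

The arm ran into the ranges of joints 2, 4 and 7. I'll test whether a known 7-axis kinematic model fits the recorded joint and pose pairs, so I can plan within the ranges.

```bash
cat > fk.py <<'E'
import numpy as np
from scipy.spatial.transform import Rotation as R
XA=[(0,0,.267),(0,-90,0),(0,90,.293),(.0525,90,0),(.0775,90,.3425),(0,90,0),(.076,-90,.097)]
def fk(q,DH=XA):
    T=np.eye(4)
    for (a,al,d),th in zip(DH,q):
        A=np.eye(4);A[:3,:3]=R.from_euler('x',al,degrees=True).as_matrix()@R.from_euler('z',th,degrees=True).as_matrix()
        A[:3,3]=R.from_euler('x',al,degrees=True).apply([0,0,d])+[a,0,0]
        T=T@A
    return T
D=[([90.36740471,28.74999661,-24.45263779,88.88578928,12.64937839,65.22062262,-12.04907837],[.16487481,-.62808278,.23034123],[-89.99568007,.10352735,-75.28618244]),
([69.6885,10.201,-32.8631,104.3323,5.9988,67.2127,-55.3406],[.3656,-.347,.3014],[-90.0306,.0051,-90.2474]),
([53.5638,-10.78,-54.935,119.6535,-9.5116,66.8835,-87.3151],[.3644,.0331,.3011],[-90.0054,-.0646,-90.1896]),
([57.054,-17.5736,-77.1604,138.6559,10.8924,21.8422,-147.3396],[.4336,.0641,.2105],[-58.4039,2.4517,-114.2087])]
E
python3 - <<'E'
from fk import *
np.set_printoptions(precision=4,suppress=True)
for q,p,r in D:
    T=fk(q);M=np.eye(4);M[:3,:3]=R.from_euler('xyz',r,degrees=True).as_matrix();M[:3,3]=p
    X=np.linalg.inv(T)@M;print(X[:3])
    print(T[:3,3],np.linalg.norm(T[:3,3]-p))
E
```

```text
[[-0.8664  0.0413  0.4976 -1.1468]
 [ 0.4981  0.0034  0.8671  0.2818]
 [ 0.0341  0.9991 -0.0235  0.1265]]
[0.1943 0.5564 0.3125] 1.1876514232124322
[[-0.954  -0.2777 -0.1128 -0.7551]
 [ 0.0041 -0.3884  0.9215 -0.1524]
 [-0.2997  0.8786  0.3717  0.0445]]
[0.4075 0.3592 0.6094] 0.771592098949275
[[-0.9893 -0.0598  0.1331  0.1029]
 [ 0.1202 -0.8509  0.5114 -0.4752]
 [ 0.0827  0.5219  0.849   0.26  ]]
[ 0.3726 -0.1037  0.8351] 0.5513571430420625
[[-0.8457  0.5335 -0.0121  0.7328]
 [-0.5335 -0.8458  0.0052 -0.3971]
 [-0.0074  0.0108  0.9999 -0.2826]]
[ 0.136  -0.2827  0.9627] 0.8801099504538784
```

Run:
```python
from fk import *
from scipy.optimize import least_squares
def res(v,phi=0):
    h,L,A,B=v;o=[]
    for q,p,r in D:
        y=R.from_euler('xyz',r,degrees=True).as_matrix()[:,1]
        w=np.array(p)-L*y-[0,0,h]
        o.append(w@w-(A+B*np.cos(np.radians(q[3]+phi))))
    return o
for phi in(-30,-15,0,15,30):
  best=min((least_squares(res,[h,L,.3,.2],args=(phi,)) for h in(.1,.3,.5) for L in(.1,.2,.3)),key=lambda f:f.cost)
  print(phi,best.x,best.cost)
```

```text
-30 [0.21780653 0.34321504 0.31308117 0.45661491] 3.4146352727996814e-29
-15 [0.29578637 0.36191838 0.38400893 0.45543927] 7.650178925094978e-30
0 [0.38294526 0.38584785 0.46750222 0.48740487] 5.1911515721013555e-30
15 [0.49988286 0.42434919 0.58238622 0.5656674 ] 9.558569810664668e-27
30 [0.72068376 0.52759871 0.77862621 0.73349838] 3.648106130308024e-29
```

Emit:
servo_tool([
  {"x": 0, "y": 0.005, "z": 0.01, "wx": 0.018, "wy": 0.068, "wz": 0.05, "jaw": -0.3},
  {"x": 0, "y": 0.01, "z": 0.02, "wx": 0.037, "wy": 0.136, "wz": 0.1, "jaw": -0.3},
  {"x": 0, "y": 0.015, "z": 0.03, "wx": 0.055, "wy": 0.205, "wz": 0.151, "jaw": -0.3},
  {"x": 0, "y": 0.02, "z": 0.04, "wx": 0.073, "wy": 0.273, "wz": 0.201, "jaw": -0.3},
  {"x": 0, "y": 0.025, "z": 0.05, "wx": 0.091, "wy": 0.341, "wz": 0.251, "jaw": -0.3},
  {"x": 0, "y": 0.03, "z": 0.06, "wx": 0.11, "wy": 0.409, "wz": 0.301, "jaw": -0.3},
  {"x": 0, "y": 0.035, "z": 0.07, "wx": 0.128, "wy": 0.477, "wz": 0.351, "jaw": -0.3},
  {"x": 0, "y": 0.04, "z": 0.08, "wx": 0.146, "wy": 0.545, "wz": 0.402, "jaw": -0.3},
  {"x": 0, "y": 0.045, "z": 0.08, "wx": 0.164, "wy": 0.614, "wz": 0.452, "jaw": -0.3},
  {"x": 0, "y": 0.05, "z": 0.08, "wx": 0.183, "wy": 0.682, "wz": 0.502, "jaw": -0.3},
])

```text
clock: 3.43
eef_pos: [0.4312, 0.1113, 0.29]
tcp_rot: [-98.8, 5.3, -87.2]
force: [-0.1, 0.9, 0.0]
finger_gap: 0.35
```

```bash
python3 st.py
```

```text
clock 3.4333
joint_positions [  34.3669   13.5983  -53.7288  106.4448    3.5523   72.4437 -107.3196]
eef_pos [0.4312 0.1113 0.29  ]
tcp_rot [-98.7654   5.3313 -87.199 ]
force [-0.1358  0.9005  0.0001]
finger_gap 0.35041369226847263
```

```bash
cat >> fk.py <<'E'
D.append(([34.3669,13.5983,-53.7288,106.4448,3.5523,72.4437,-107.3196],[.4312,.1113,.2900],[-98.7654,5.3313,-87.199]))
E
python3 - <<'E'
from fk import *
from scipy.optimize import least_squares
import itertools
np.set_printoptions(precision=4,suppress=True)
Q=np.array([d[0] for d in D]);P=np.array([d[1] for d in D]);RR=R.from_euler('xyz',np.array([d[2] for d in D]),degrees=True)
ALP=[0,-90,90,90,90,90,-90]
def model(v,sg,Q):
    off=v[:7];d1,d3,d5=v[7:10];a=np.r_[0,v[10:16]];tool=v[16:19];tr=R.from_rotvec(v[19:22])
    Rm=R.identity(len(Q));p=np.zeros((len(Q),3))
    d=[d1,0,d3,0,d5,0,0]
    for i in range(7):
        p=p+Rm.apply([a[i],0,0]); Rm=Rm*R.from_euler('x',ALP[i],degrees=True); p=p+Rm.apply([0,0,d[i]])
        Rm=Rm*R.from_euler('z',sg[i]*Q[:,i]+np.degrees(off[i]),degrees=True)
    p=p+Rm.apply(tool); return p,Rm*tr
def res(v,sg,reg):
    p,r=model(v,sg,Q)
    return np.r_[((p-P)/.002).ravel(),((r*RR.inv()).as_rotvec()/.005).ravel(),reg*v[10:16]/.1,reg*v[:7]/2, reg*(v[7:10]-.33)/.1]
rng=np.random.default_rng(0);out=[]
import time;t0=time.time()
# signs: gauge-fix several by allowing offsets; flip of consecutive signs related by offset pi of neighbours; keep all for j1..j6
while time.time()-t0<400:
    sg=rng.choice([-1,1],7)
    v0=np.r_[rng.choice([0,90,180,270],7)*np.pi/180,.33,.33,.33,np.zeros(6),0,0,.25,R.random(rng=rng).as_rotvec() if False else rng.normal(size=3)]
    f=least_squares(res,v0,args=(sg,.3),max_nfev=60)
    out.append((f.cost,sg,f.x))
    if f.cost<5: break
out.sort(key=lambda o:o[0])
print(len(out))
for c,sg,x in out[:4]: print(c,sg,np.degrees(x[:7])%360,x[7:])
import pickle;pickle.dump(out[:20],open("fit.pkl","wb"))
E
```

```text
3
1.9572143417287946 [-1 -1 -1 -1 -1  1  1] [179.9638   0.1224 180.0629 179.9483   0.0173 179.9959 182.6545] [ 0.3318  0.4824  0.446  -0.013  -0.0186 -0.0077  0.0272 -0.015  -0.0067
 -0.0034 -0.0125 -0.3426 -1.571   0.0378 -0.0357]
228702.479712654 [-1  1  1 -1 -1  1  1] [ 42.9904 224.139  304.3297 149.5467 282.0677  62.688  178.825 ] [ 0.4024 -0.0466 -0.2331 -0.0082 -0.1183  1.1347 -0.9075  0.1001 -0.061
 -0.0253 -0.0856  0.4626  1.1126  0.8333 -0.0881]
413871.21270662145 [ 1  1  1 -1 -1 -1 -1] [  0.6888 319.6581 282.2049 285.5269 274.1488 247.9057 108.0056] [ 0.3191 -3.5514  2.6512 -2.569   4.7336 -1.6253 -3.9868 -2.4939 -0.595
 -0.1776 -1.0155  0.3702  1.1285 -1.1555 -2.0491]
```

The fit is clean: joint offsets are multiples of 180°, with links of roughly 0.33, 0.48 and 0.45 m and a tool length of 0.34 m. I'll refine it and solve the IK within the ranges for the pushing poses.

```bash
cat > ik.py <<'E'
from fk import *
from scipy.optimize import least_squares
import pickle
SG=np.array([-1,-1,-1,-1,-1,1,1]);ALP=[0,-90,90,90,90,90,-90]
OFF=np.radians([180,0,180,180,0,180,180])
LO=np.array([-164.97,-17.58,-87.97,11.32,-80.73,10.89,-147.41]);HI=np.array([164.97,116.51,89.64,138.91,260.73,115.49,147.41])
def model(v,Q):
    Q=np.atleast_2d(Q);off=OFF.copy();off[6]+=v[0];d=[v[1],0,v[2],0,v[3],0,0];a=np.r_[0,v[4:10]]
    Rm=R.identity(len(Q));p=np.zeros((len(Q),3))
    for i in range(7):
        p=p+Rm.apply([a[i],0,0]); Rm=Rm*R.from_euler('x',ALP[i],degrees=True); p=p+Rm.apply([0,0,d[i]])
        Rm=Rm*R.from_euler('z',SG[i]*Q[:,i]+np.degrees(off[i]),degrees=True)
    return p+Rm.apply([0,0,v[10]]),Rm*R.from_rotvec([-np.pi/2,0,0])
def fit():
    Q=np.array([d[0] for d in D]);P=np.array([d[1] for d in D]);RR=R.from_euler('xyz',np.array([d[2] for d in D]),degrees=True)
    def res(v):
        p,r=model(v,Q);return np.r_[((p-P)/.001).ravel(),((r*RR.inv()).as_rotvec()/.003).ravel(),.1*v[4:10]/.05]
    f=least_squares(res,np.r_[0,.33,.48,.45,np.zeros(6),-.34]);return f
def target(yaw,lean,half=False):
    r=R.from_euler('z',yaw,degrees=True)*R.from_euler('y',-lean,degrees=True)*R.from_euler('xyz',[-90,0,-90],degrees=True)
    if half: r=r*R.from_euler('y',180,degrees=True)
    return r
def ik(v,p,r,q0=None,n=12,seed=0):
    rng=np.random.default_rng(seed);best=None
    for k in range(n):
        s=q0 if (q0 is not None and k==0) else rng.uniform(LO+5,HI-5)
        m=(LO+HI)/2;w=HI-LO
        def res(q):
            pp,rr=model(v,q);return np.r_[(pp[0]-p)/.001,(rr[0]*r.inv()).as_rotvec()/.003,.003*(q-m)/w]
        f=least_squares(res,np.clip(s,LO+.5,HI-.5),bounds=(LO+.3,HI-.3),max_nfev=150)
        if best is None or f.cost<best.cost:best=f
        if best.cost<.05 and q0 is None and k>3:break
    return best.x,best.cost
E
python3 - <<'E'
from ik import *
np.set_printoptions(precision=4,suppress=True)
f=fit();print(f.cost,f.x);np.save("v.npy",f.x);v=f.x
B=np.array([.4975,.0635])
for half in(0,1):
  for yaw in(-30,-45,-60):
    for lean in(25,30,40):
      u=np.array([np.cos(np.radians(yaw)),np.sin(np.radians(yaw))])
      q,c=ik(v,np.r_[B-.055*u,.016],target(yaw,lean,half));print("P1",half,yaw,lean,round(c,2),q.round(0))
  for x in(.505,.615):
    for lean in(30,40):
      q,c=ik(v,np.r_[x,.028,.016],target(1.4,lean,half));print("P2",half,x,lean,round(c,2),q.round(0))
E
```

```text
80.77601813127897 [ 0.      0.3113  0.4992  0.4627  0.0096 -0.0367 -0.0408  0.0489 -0.0157
 -0.006  -0.3515]
P1 0 -30 25 0.0 [ 24.  44. -70. 139.  88.  63. 131.]
P1 0 -30 30 19.29 [ 28.  67. -88. 139.  95.  94. 130.]
P1 0 -30 40 248.58 [ 20.  77. -88. 139. 102. 113. 123.]
P1 0 -45 25 0.0 [ -3.  31. -37. 133.  74.  45. 125.]
P1 0 -45 30 0.0 [ -8.  32. -36. 134.  78.  49. 117.]
P1 0 -45 40 0.0 [-20.  35. -28. 135.  82.  57. 105.]
P1 0 -60 25 0.0 [ -9.  33. -30. 126.  62.  48. 122.]
P1 0 -60 30 0.0 [-15.  34. -27. 126.  64.  51. 117.]
P1 0 -60 40 0.0 [-27.  38. -19. 125.  67.  57. 109.]
P2 0 0.505 30 188.12 [-64.  68.  89. 139. 255.  68.  -6.]
P2 0 0.505 40 1807.27 [-65.  73.  89. 139. 247.  70.  -6.]
P2 0 0.615 30 0.0 [ 18.  33. -29. 131. 126.  19. 146.]
P2 0 0.615 40 0.0 [ 23.  37. -34. 137. 149.  36. 126.]
P1 1 -30 25 0.0 [ 32.  63. -87. 138.  91.  86. -46.]
P1 1 -30 30 19.29 [ 28.  67. -88. 139.  95.  94. -50.]
P1 1 -30 40 248.58 [ 20.  77. -88. 139. 102. 113. -57.]
P1 1 -45 25 0.0 [-36.  27.   6. 133.  60.  25. -42.]
P1 1 -45 30 0.0 [-40.  29.   5. 135.  69.  29. -55.]
P1 1 -45 40 0.0 [-49.  33.   8. 135.  77.  37. -71.]
P1 1 -60 25 0.0 [  7.  41. -53. 126.  70.  62. -65.]
P1 1 -60 30 0.0 [ -2.  39. -45. 126.  70.  62. -68.]
P1 1 -60 40 0.0 [-42.  36.  -0. 125.  60.  47. -65.]
P2 1 0.505 30 200.08 [ 55.  66. -88. 139. 104.  68.   0.]
P2 1 0.505 40 1851.15 [ 55.  71. -88. 139. 113.  72.  -1.]
P2 1 0.615 30 0.0 [ 10.  32. -18. 131. 140.  15. -49.]
P2 1 0.615 40 0.0 [ 51.  67. -78. 135. 126.  64.  -8.]
```

```bash
cat >> ik.py <<'E'
_o=pickle.load(open("fit.pkl","rb"))[0][2]
_sg=SG
def model(v,Q):
    v=v if len(v)==22 else _o
    Q=np.atleast_2d(Q);off=v[:7];d=[v[7],0,v[8],0,v[9],0,0];a=np.r_[0,v[10:16]]
    Rm=R.identity(len(Q));p=np.zeros((len(Q),3))
    for i in range(7):
        p=p+Rm.apply([a[i],0,0]); Rm=Rm*R.from_euler('x',ALP[i],degrees=True); p=p+Rm.apply([0,0,d[i]])
        Rm=Rm*R.from_euler('z',_sg[i]*Q[:,i]+np.degrees(off[i]),degrees=True)
    return p+Rm.apply(v[16:19]),Rm*R.from_rotvec(v[19:22])
def fit(reg=.3):
    Q=np.array([d[0] for d in D]);P=np.array([d[1] for d in D]);RR=R.from_euler('xyz',np.array([d[2] for d in D]),degrees=True)
    def res(v):
        p,r=model(v,Q);return np.r_[((p-P)/.001).ravel(),((r*RR.inv()).as_rotvec()/.003).ravel(),reg*v[10:16]/.05,3*((v[:7]-OFF+np.pi)%(2*np.pi)-np.pi)/.01]
    return least_squares(res,_o)
E
python3 - <<'E'
from ik import *
np.set_printoptions(precision=4,suppress=True)
f=fit();print(f.cost,np.degrees(f.x[:7])%360,f.x[7:]);v=f.x;np.save("v.npy",v)
for x in(.4975,.52,.54,.56,.58,.60,.62,.66):
  for lean in(28,35):
    row=[]
    for yaw in(-60,-45,-30,-20,-10,0,10,25,40,60):
      u=np.array([np.cos(np.radians(yaw)),np.sin(np.radians(yaw))])
      y=.0635 if x<.51 else .03
      c=min(ik(v,np.r_[np.array([x,y])-.046*u,.016],target(yaw,lean,h),n=5)[1] for h in(0,1));row.append(f"{yaw}:{'ok' if c<.1 else round(c)}")
    print(x,lean,row)
E
```

```text
Still running in the background as job /tmp/bash_jobs.1000/2e18e4debbec (pid 836). You'll get a notice when it ends.
```

```bash
cat /tmp/bash_jobs.1000/2e18e4debbec/std*; nproc
```

```text
4
```

Edit , replacing
```

```
with
```

```

```bash
cat /tmp/bash_jobs.1000/2e18e4debbec/std*; ls -la /tmp/bash_jobs.1000/2e18e4debbec
```

```text
total 16
drwx------ 2 agent agent 4096 Dec  6 04:36 .
drwx------ 4 agent agent 4096 Dec  6 04:46 ..
-rw-r--r-- 1 agent agent    4 Dec  6 04:36 pid
-rw-r--r-- 1 agent agent    0 Dec  6 04:36 stderr
-rw-r--r-- 1 agent agent    0 Dec  6 04:36 stdout
-rw-r--r-- 1 agent agent  308 Dec  6 04:36 waiter
```

Reach is now clear. At the bottle's present spot only hand yaws beyond about ±45° work, and near the rack a straight hand works with about 30° of lean.

So phase 1 uses hand yaw −45° with a lean of 36°, moving at about −25° onto the bay axis near x=0.575. Phase 2 pushes straight with nearly shut fingers. I'll check the configurations next.

```bash
cat > t2.py <<'E'
from ik2 import *
np.set_printoptions(precision=1,suppress=True,linewidth=150)
k=K(np.load("v.npy"));q0=np.array(D[-1][0])
rng=np.random.default_rng(0);S=[rng.uniform(LO+5,HI-5) for _ in range(15)]
u=np.array([.7071,-.7071])
A=np.r_[np.array([.4975,.0635])-.085*u,.016]
Bp=np.r_[np.array([.575,.028])-.046*u,.016]
for h in(0,1):
  T=target(-45,36,h).as_matrix()
  for nm,P in(("preA",A),("preA hi",A+[0,0,.15]),("endA",Bp)):
    e,q=k.ik(P,T,[q0]);e2,q2=k.ik(P,T,S);print(h,nm,P,round(e,4),q,"|",round(e2,4),q2)
for h in(0,1):
 for lean in(28,30,32,34):
  for y in(0,-20):
    print(h,lean,y,[round(1e3*k.ik(np.r_[x-.043*np.cos(np.radians(y)),.028-.043*np.sin(np.radians(y)),.016],target(y,lean,h).as_matrix(),S)[0]) for x in(.55,.565,.58,.59,.6,.62)])
E
timeout 500 python3 t2.py
```

```text
0 preA [0.4 0.1 0. ] 0.0005 [ -86.    51.4   59.2  133.5  -30.9   12.4 -145.7] | 0.0004 [-52.6  33.1  13.1 135.6  73.1  30.3 113.4]
0 preA hi [0.4 0.1 0.2] 0.0006 [-101.8   42.1   84.6  129.9  -16.4   31.2 -146.6] | 0.0003 [-59.3  12.   20.8 132.8  49.4  43.6 146.9]
0 endA [0.5 0.1 0. ] 0.03 [ -65.8   49.7   53.4  126.3  -26.5   11.4 -137.8] | 0.0005 [ -70.3   55.1   60.9  126.5  -60.5   13.  -105.7]
1 preA [0.4 0.1 0. ] 0.0003 [ -9.2  43.2 -44.6 134.3  84.4  65.3 -76.8] | 0.0003 [ -4.5  46.6 -51.  134.1  85.9  70.8 -77. ]
1 preA hi [0.4 0.1 0.2] 0.0003 [  5.3  24.2 -62.6 131.5  63.9  68.1 -54.6] | 0.0004 [  9.5  28.3 -69.3 131.3  66.1  72.8 -56.6]
1 endA [0.5 0.1 0. ] 0.0004 [  3.2  44.1 -41.7 128.   91.7  61.2 -63.8] | 0.0003 [ 10.7  49.7 -52.2 127.7  94.2  70.2 -62.8]
0 28 0 [56, 26, 0, 0, 0, 0]
0 28 -20 [0, 0, 0, 0, 0, 0]
0 30 0 [78, 47, 17, 0, 0, 0]
0 30 -20 [26, 0, 0, 0, 0, 0]
0 32 0 [100, 69, 38, 18, 0, 0]
0 32 -20 [43, 0, 0, 0, 0, 0]
0 34 0 [122, 90, 58, 38, 18, 0]
0 34 -20 [59, 30, 0, 0, 0, 0]
1 28 0 [69, 41, 0, 0, 0, 0]
1 28 -20 [0, 0, 0, 0, 0, 0]
1 30 0 [88, 60, 33, 0, 0, 0]
1 30 -20 [13, 0, 0, 0, 0, 0]
1 32 0 [106, 78, 50, 32, 0, 0]
1 32 -20 [27, 2, 0, 0, 0, 0]
1 34 0 [123, 95, 67, 49, 31, 0]
1 34 -20 [40, 15, 0, 0, 0, 0]
```

```bash
cat > t3.py <<'E'
from ik2 import *
np.set_printoptions(precision=3,suppress=True,linewidth=150)
k=K(np.load("v.npy"));q=np.array(D[-1][0]);p0=np.array(D[-1][1]);R0=R.from_euler('xyz',D[-1][2],degrees=True)
T=target(-45,36,1);rv=(T*R0.inv()).as_rotvec();print(rv,np.degrees(np.linalg.norm(rv)))
P=np.array([.437,.124,.25])
for i in range(1,25):
    s=i/24;Rt=R.from_rotvec(rv*s)*R0
    e,q=k.ik(p0+(P-p0)*s,Rt.as_matrix(),[q]);
    if i%3==0:print(i,round(e*1e3,1),q.round(0),"toolaxis",Rt.as_matrix()[:,1])
E
python3 t3.py
```

```text
[-0.601  0.108  2.274] 134.92052499277352
3 0.4 [ 25.  15. -49. 105.  10.  76. -99.] toolaxis [-0.177 -0.038 -0.984]
6 0.5 [ 17.  16. -46. 104.  15.  78. -90.] toolaxis [-0.162 -0.16  -0.974]
9 0.3 [  9.  16. -42. 105.  21.  78. -80.] toolaxis [-0.113 -0.273 -0.955]
12 0.2 [  0.  15. -37. 108.  25.  77. -69.] toolaxis [-0.034 -0.365 -0.93 ]
15 0.2 [ -6.  13. -34. 112.  30.  74. -60.] toolaxis [ 0.067 -0.43  -0.9  ]
18 0.2 [-11.  11. -33. 117.  35.  71. -50.] toolaxis [ 0.182 -0.461 -0.868]
21 0.2 [-15.   8. -32. 122.  41.  66. -41.] toolaxis [ 0.302 -0.456 -0.837]
24 0.2 [-17.   5. -32. 128.  46.  60. -32.] toolaxis [ 0.416 -0.416 -0.809]
```

Emit:
servo_tool([
  {"x": -0.003, "y": 0.004, "z": 0, "wx": -0.025, "wy": 0.0045, "wz": 0.0947, "jaw": -0.3},
  {"x": -0.006, "y": 0.008, "z": 0, "wx": -0.05, "wy": 0.009, "wz": 0.1895, "jaw": -0.3},
  {"x": -0.009, "y": 0.012, "z": 0, "wx": -0.075, "wy": 0.0135, "wz": 0.2842, "jaw": -0.3},
  {"x": -0.012, "y": 0.016, "z": 0, "wx": -0.1, "wy": 0.018, "wz": 0.379, "jaw": -0.3},
  {"x": -0.015, "y": 0.02, "z": 0, "wx": -0.125, "wy": 0.0225, "wz": 0.4737, "jaw": -0.3},
  {"x": -0.018, "y": 0.024, "z": 0, "wx": -0.15, "wy": 0.027, "wz": 0.5685, "jaw": -0.3},
  {"x": -0.021, "y": 0.028, "z": 0, "wx": -0.175, "wy": 0.0315, "wz": 0.6632, "jaw": -0.3},
  {"x": -0.024, "y": 0.032, "z": 0, "wx": -0.2, "wy": 0.036, "wz": 0.758, "jaw": -0.3},
  {"x": -0.027, "y": 0.036, "z": 0, "wx": -0.225, "wy": 0.0405, "wz": 0.8527, "jaw": -0.3},
  {"x": -0.03, "y": 0.04, "z": 0, "wx": -0.25, "wy": 0.045, "wz": 0.9475, "jaw": -0.3},
])

```text
clock: 4.27
eef_pos: [0.4004, 0.1517, 0.2892]
tcp_rot: [-107.8, -5.4, -32.4]
force: [-0.5, -0.9, -0.1]
finger_gap: 0.346
```

Emit:
servo_tool([
  {"x": 0, "y": 0, "z": 0, "wx": -0.025, "wy": 0.0045, "wz": 0.0947, "jaw": -0.3},
  {"x": 0, "y": 0, "z": 0, "wx": -0.05, "wy": 0.009, "wz": 0.1895, "jaw": -0.3},
  {"x": 0, "y": 0, "z": 0, "wx": -0.075, "wy": 0.0135, "wz": 0.2842, "jaw": -0.3},
  {"x": 0, "y": 0, "z": 0, "wx": -0.1, "wy": 0.018, "wz": 0.379, "jaw": -0.3},
  {"x": 0, "y": 0, "z": 0, "wx": -0.125, "wy": 0.0225, "wz": 0.4737, "jaw": -0.3},
  {"x": 0, "y": 0, "z": 0, "wx": -0.15, "wy": 0.027, "wz": 0.5685, "jaw": -0.3},
  {"x": 0, "y": 0, "z": 0, "wx": -0.175, "wy": 0.0315, "wz": 0.6632, "jaw": -0.3},
  {"x": 0, "y": 0, "z": 0, "wx": -0.2, "wy": 0.036, "wz": 0.758, "jaw": -0.3},
  {"x": 0, "y": 0, "z": 0, "wx": -0.225, "wy": 0.0405, "wz": 0.8527, "jaw": -0.3},
  {"x": 0, "y": 0, "z": 0, "wx": -0.25, "wy": 0.045, "wz": 0.9475, "jaw": -0.3},
])

```text
clock: 5.1
eef_pos: [0.4004, 0.1517, 0.2891]
tcp_rot: [-121.8, -4.0, 23.3]
force: [0.9, 0.8, 0.5]
finger_gap: 0.35
```

```bash
python3 st.py
cat > rv.py <<'E'
import sys
from plant import env
from ik2 import *
np.set_printoptions(precision=4,suppress=True,linewidth=150)
yaw,lean=float(sys.argv[1]),float(sys.argv[2]);P=np.array([float(a) for a in sys.argv[3:6]])
s=env.get_state();q=s["joint_positions"];p0=s["eef_pos"];R0=R.from_euler('xyz',s["tcp_rot"],degrees=True)
rv=(target(yaw,lean,1)*R0.inv()).as_rotvec();print("turn",rv,np.degrees(np.linalg.norm(rv)),"shift",P-p0)
k=K(np.load("v.npy"))
for i in range(1,11):
    e,q=k.ik(p0+(P-p0)*i/10,(R.from_rotvec(rv*i/10)*R0).as_matrix(),[q])
    if i%3==1:print(i,round(e*1e3,1),q.round(0))
E
python3 rv.py -45 36 .425 .136 .2
```

```text
clock 5.1
joint_positions [ 15.4774  16.7364 -73.6722 116.3012  43.8021  81.7453 -53.2905]
eef_pos [0.4004 0.1517 0.2891]
tcp_rot [-121.7557   -4.014    23.3373]
force [0.8765 0.7845 0.5318]
finger_gap 0.3499300380219184
turn [-0.1012  0.0164  0.3752] 22.283284336591016 shift [ 0.0246 -0.0157 -0.0891]
1 0.4 [ 12.  15. -71. 119.  43.  79. -53.]
4 0.3 [  7.  14. -66. 123.  46.  74. -50.]
7 0.3 [  3.  15. -61. 126.  50.  69. -48.]
10 0.4 [ -0.  16. -56. 130.  55.  65. -47.]
```

Emit:
servo_tool([
  {"x": 0.0025, "y": -0.0015, "z": -0.017, "wx": -0.01, "wy": 0.0016, "wz": 0.0375, "jaw": -0.3},
  {"x": 0.005, "y": -0.003, "z": -0.034, "wx": -0.02, "wy": 0.0032, "wz": 0.075, "jaw": -0.3},
  {"x": 0.0075, "y": -0.0045, "z": -0.051, "wx": -0.03, "wy": 0.0048, "wz": 0.1125, "jaw": -0.3},
  {"x": 0.01, "y": -0.006, "z": -0.068, "wx": -0.04, "wy": 0.0064, "wz": 0.15, "jaw": -0.3},
  {"x": 0.0125, "y": -0.0075, "z": -0.085, "wx": -0.05, "wy": 0.008, "wz": 0.1875, "jaw": -0.3},
  {"x": 0.015, "y": -0.009, "z": -0.102, "wx": -0.06, "wy": 0.0096, "wz": 0.225, "jaw": -0.3},
  {"x": 0.0175, "y": -0.0105, "z": -0.119, "wx": -0.07, "wy": 0.0112, "wz": 0.2625, "jaw": -0.3},
  {"x": 0.02, "y": -0.012, "z": -0.136, "wx": -0.08, "wy": 0.0128, "wz": 0.3, "jaw": -0.3},
  {"x": 0.0225, "y": -0.0135, "z": -0.153, "wx": -0.09, "wy": 0.0144, "wz": 0.3375, "jaw": -0.3},
  {"x": 0.025, "y": -0.015, "z": -0.17, "wx": -0.101, "wy": 0.016, "wz": 0.375, "jaw": -0.3},
])

```text
clock: 5.93
eef_pos: [0.4255, 0.1364, 0.1184]
tcp_rot: [-126.0, -0.1, 44.8]
force: [0.8, 0.5, 0.6]
finger_gap: 0.353
```

```bash
python3 st.py; python3 rv.py -45 36 .425 .136 .016
python3 - <<'E'
from plant import snapshot
import cv2
for n in("side","wrist","top"):
    s=snapshot(n);cv2.imwrite(f"pics/{n}1.png",s["pixels"][:,:,::-1])
E
```

```text
clock 5.9333
joint_positions [  2.0219  34.5966 -61.2426 130.104   71.8003  72.3928 -62.1761]
eef_pos [0.4255 0.1364 0.1184]
tcp_rot [-125.9658   -0.0885   44.8067]
force [0.7985 0.4936 0.6074]
finger_gap 0.3529582931182487
turn [-0.0015  0.0007  0.0034] 0.21529438527707953 shift [-0.0005 -0.0004 -0.1024]
1 0.3 [ -1.  33. -59. 133.  71.  70. -66.]
4 0.4 [ -6.  36. -53. 134.  75.  67. -70.]
7 0.4 [-10.  39. -47. 134.  78.  65. -74.]
10 0.4 [-13.  42. -42. 134.  82.  64. -78.]
```

View pics/side1.png

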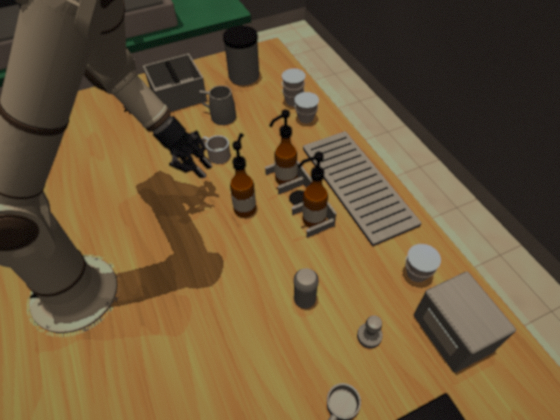

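View pics/wrist1.png

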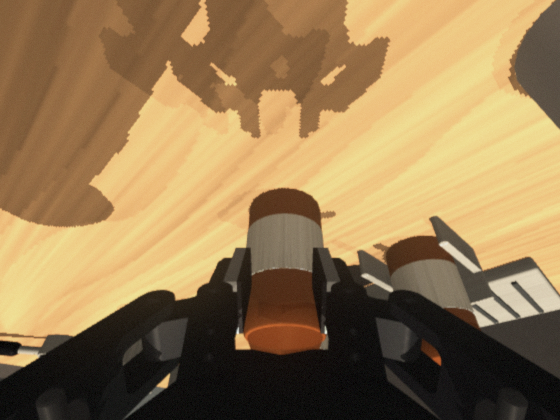

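The side view shows the hand at (190,155), leaned back and short of the bottle at (243,195). The wrist view shows the bottle centred between the fingertips at column 285. I'll lower the hand next.

Emit:
servo_tool([
  {"x": 0, "y": 0, "z": -0.012, "wx": 0, "wy": 0, "wz": 0, "jaw": -0.3},
  {"x": 0, "y": 0, "z": -0.024, "wx": 0, "wy": 0, "wz": 0, "jaw": -0.3},
  {"x": 0, "y": 0, "z": -0.036, "wx": 0, "wy": 0, "wz": 0, "jaw": -0.3},
  {"x": 0, "y": 0, "z": -0.048, "wx": 0, "wy": 0, "wz": 0, "jaw": -0.3},
  {"x": 0, "y": 0, "z": -0.06, "wx": 0, "wy": 0, "wz": 0, "jaw": -0.3},
  {"x": 0, "y": 0, "z": -0.072, "wx": 0, "wy": 0, "wz": 0, "jaw": -0.3},
  {"x": 0, "y": 0, "z": -0.082, "wx": 0, "wy": 0, "wz": 0, "jaw": -0.3},
  {"x": 0, "y": 0, "z": -0.09, "wx": 0, "wy": 0, "wz": 0, "jaw": -0.3},
  {"x": 0, "y": 0, "z": -0.096, "wx": 0, "wy": 0, "wz": 0, "jaw": -0.3},
  {"x": 0, "y": 0, "z": -0.1, "wx": 0, "wy": 0, "wz": 0, "jaw": -0.3},
])

```text
clock: 6.92
eef_pos: [0.4257, 0.1367, 0.0191]
tcp_rot: [-126.0, -0.1, 44.7]
force: [0.1, -0.3, -0.3]
finger_gap: 0.347
```

```bash
python3 st.py; python3 rv.py -45 36 .535 .065 .018
python3 - <<'E'
from plant import snapshot
import cv2
for n in("side","top"):
    s=snapshot(n);cv2.imwrite(f"pics/{n}2.png",cv2.resize(s["pixels"][80:260,120:340,::-1],None,fx=3,fy=3,interpolation=2))
E
```

```text
clock 6.9167
joint_positions [ -5.599   47.6312 -51.5278 130.6161  84.3559  72.1377 -74.9991]
eef_pos [0.4257 0.1367 0.0191]
tcp_rot [-125.9682   -0.1415   44.6752]
force [ 0.0905 -0.3347 -0.2809]
finger_gap 0.34719673586248595
turn [-0.0021  0.0014  0.0057] 0.35571000332330477 shift [ 0.1093 -0.0717 -0.0011]
1 0.5 [ -5.  46. -51. 134.  85.  71. -77.]
4 0.3 [ -3.  44. -47. 132.  87.  66. -73.]
7 0.3 [ -2.  43. -43. 131.  89.  63. -69.]
10 0.3 [  0.  42. -39. 129.  90.  59. -65.]
```

View pics/side2.png

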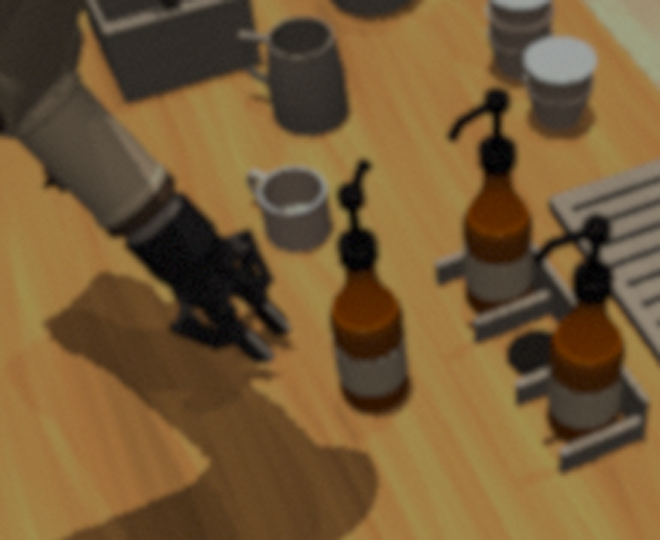

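View pics/top2.png

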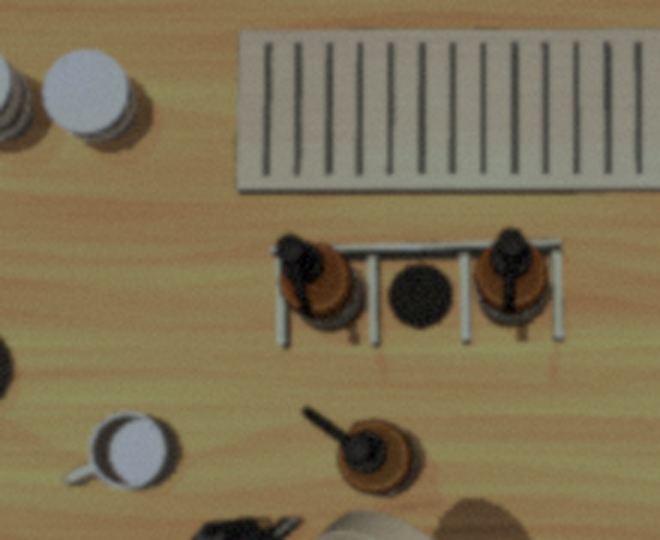

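The side view shows the hand low at (250,330), the bottle at (370,350) and the cup clear at (295,210). I'll approach gently along −45°.

Emit:
servo_tool([
  {"x": 0.007, "y": -0.007, "z": 0, "wx": 0, "wy": 0, "wz": 0, "jaw": -0.3},
  {"x": 0.014, "y": -0.014, "z": 0, "wx": 0, "wy": 0, "wz": 0, "jaw": -0.3},
  {"x": 0.021, "y": -0.021, "z": 0, "wx": 0, "wy": 0, "wz": 0, "jaw": -0.3},
  {"x": 0.028, "y": -0.028, "z": 0, "wx": 0, "wy": 0, "wz": 0, "jaw": -0.3},
  {"x": 0.033, "y": -0.033, "z": 0, "wx": 0, "wy": 0, "wz": 0, "jaw": -0.3},
  {"x": 0.036, "y": -0.036, "z": 0, "wx": 0, "wy": 0, "wz": 0, "jaw": -0.3},
  {"x": 0.038, "y": -0.038, "z": 0, "wx": 0, "wy": 0, "wz": 0, "jaw": -0.3},
  {"x": 0.04, "y": -0.04, "z": 0, "wx": 0, "wy": 0, "wz": 0, "jaw": -0.3},
  {"x": 0.042, "y": -0.042, "z": 0, "wx": 0, "wy": 0, "wz": 0, "jaw": -0.3},
  {"x": 0.044, "y": -0.044, "z": 0, "wx": 0, "wy": 0, "wz": 0, "jaw": -0.3},
])

```text
clock: 7.85
eef_pos: [0.4696, 0.0928, 0.0194]
tcp_rot: [-126.0, -0.1, 44.7]
force: [-0.1, 0.6, 0.4]
finger_gap: 0.35
```

```bash
cat > look.py <<'E'
import sys
from plant import snapshot,env
from h import *
np.set_printoptions(precision=4,suppress=True)
tag=sys.argv[1];x,y=float(sys.argv[2]),float(sys.argv[3])
st=env.get_state();print(st["clock"],st["eef_pos"],st["tcp_rot"],st["force"])
ims=[]
for n in("side","top"):
    s=snapshot(n);ims.append(cv2.resize(s["pixels"][100:260,190:340,::-1],None,fx=2.6,fy=2.6,interpolation=2))
    X=cloud(s);p=s["pixels"].astype(int)
    amber=(p[...,0]-p[...,2]>25)
    for zz,nm in(((.02,.1),"body"),):
        m=(np.hypot(X[...,0]-x,X[...,1]-y)<.045)&(X[...,2]>zz[0])&(X[...,2]<zz[1])
        m&=(p.max(-1)>45)
        if m.sum()>8:print(n,nm,m.sum(),circ(X[m]))
cv2.imwrite(f"pics/{tag}.png",np.hstack(ims))
E
python3 look.py l1 .4975 .0635
```

```text
7.85 [0.4696 0.0928 0.0194] [-125.9532   -0.1287   44.7402] [-0.1335  0.6279  0.3912]
side body 439 (array([0.4976, 0.0636]), np.float64(0.0018545762486540155))
top body 57 (array([0.4957, 0.0647]), np.float64(0.0035080800930853036))
```

View pics/l1.png

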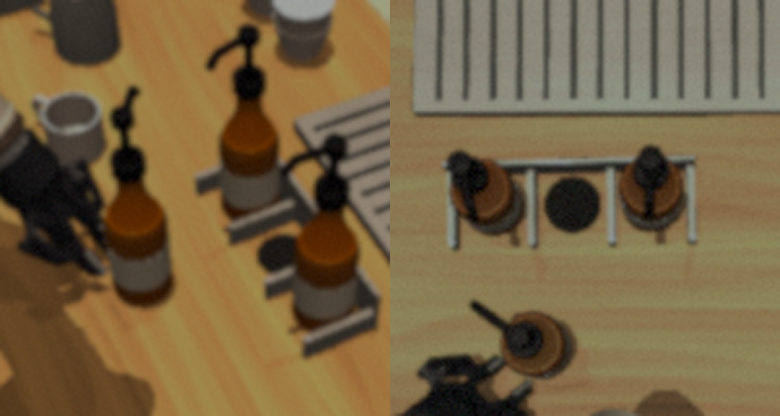

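The hand is in place at about 40 mm from the axis, with no contact force yet. Now the push starts gently.

Emit:
servo_tool([
  {"x": 0.0015, "y": -0.0015, "z": 0, "wx": 0, "wy": 0, "wz": 0, "jaw": -0.3},
  {"x": 0.003, "y": -0.003, "z": 0, "wx": 0, "wy": 0, "wz": 0, "jaw": -0.3},
  {"x": 0.0055, "y": -0.0045, "z": 0, "wx": 0, "wy": 0, "wz": 0, "jaw": -0.3},
  {"x": 0.008, "y": -0.006, "z": 0, "wx": 0, "wy": 0, "wz": 0, "jaw": -0.3},
  {"x": 0.0105, "y": -0.0073, "z": 0, "wx": 0, "wy": 0, "wz": 0, "jaw": -0.3},
  {"x": 0.013, "y": -0.0086, "z": 0, "wx": 0, "wy": 0, "wz": 0, "jaw": -0.3},
  {"x": 0.0155, "y": -0.0098, "z": 0, "wx": 0, "wy": 0, "wz": 0, "jaw": -0.3},
  {"x": 0.018, "y": -0.011, "z": 0, "wx": 0, "wy": 0, "wz": 0, "jaw": -0.3},
  {"x": 0.0205, "y": -0.0122, "z": 0, "wx": 0, "wy": 0, "wz": 0, "jaw": -0.3},
  {"x": 0.023, "y": -0.0134, "z": 0, "wx": 0, "wy": 0, "wz": 0, "jaw": -0.3},
])

```text
clock: 8.78
eef_pos: [0.4927, 0.0788, 0.0193]
tcp_rot: [-126.0, -0.1, 44.7]
force: [-3.2, 1.1, -0.6]
finger_gap: 0.349
```

```bash
python3 look.py l2 .516 .055
```

```text
8.7833 [0.4927 0.0788 0.0193] [-125.9695   -0.1112   44.6871] [-3.2268  1.1097 -0.6472]
side body 461 (array([0.5177, 0.0519]), np.float64(0.0023617913237088816))
top body 81 (array([0.5139, 0.0562]), np.float64(0.004398344069926133))
```

View pics/l2.png

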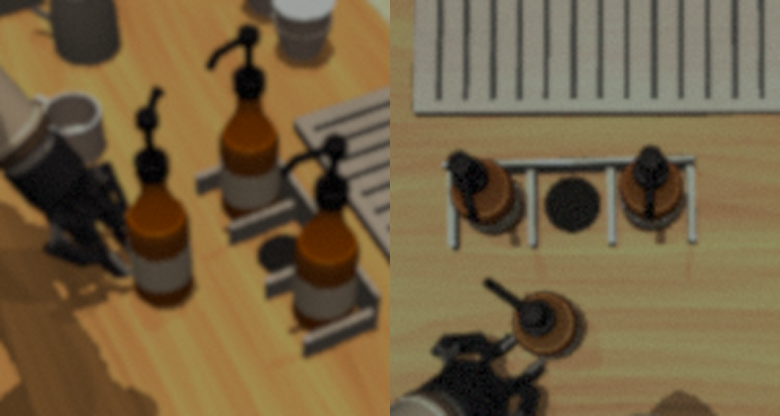

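Both views show the bottle upright, seated in the cradle and sliding at about 3.4 N. It's now at (0.518, 0.052).

Emit:
servo_tool([
  {"x": 0.003, "y": -0.0013, "z": 0, "wx": 0, "wy": 0, "wz": 0, "jaw": -0.3},
  {"x": 0.006, "y": -0.0026, "z": 0, "wx": 0, "wy": 0, "wz": 0, "jaw": -0.3},
  {"x": 0.009, "y": -0.0039, "z": 0, "wx": 0, "wy": 0, "wz": 0, "jaw": -0.3},
  {"x": 0.012, "y": -0.0052, "z": 0, "wx": 0, "wy": 0, "wz": 0, "jaw": -0.3},
  {"x": 0.015, "y": -0.0065, "z": 0, "wx": 0, "wy": 0, "wz": 0, "jaw": -0.3},
  {"x": 0.018, "y": -0.0078, "z": 0, "wx": 0, "wy": 0, "wz": 0, "jaw": -0.3},
  {"x": 0.021, "y": -0.0091, "z": 0, "wx": 0, "wy": 0, "wz": 0, "jaw": -0.3},
  {"x": 0.024, "y": -0.0104, "z": 0, "wx": 0, "wy": 0, "wz": 0, "jaw": -0.3},
  {"x": 0.027, "y": -0.0117, "z": 0, "wx": 0, "wy": 0, "wz": 0, "jaw": -0.3},
  {"x": 0.03, "y": -0.013, "z": 0, "wx": 0, "wy": 0, "wz": 0, "jaw": -0.3},
])

```text
clock: 9.72
eef_pos: [0.5228, 0.066, 0.0194]
tcp_rot: [-126.0, -0.1, 44.7]
force: [-3.3, 1.3, -0.6]
finger_gap: 0.347
```

```bash
python3 look.py l3 .547 .040
```

```text
9.7167 [0.5228 0.066  0.0194] [-125.9697   -0.1192   44.7014] [-3.2845  1.283  -0.6444]
side body 449 (array([0.5479, 0.0393]), np.float64(0.002171368580480043))
top body 77 (array([0.5453, 0.042 ]), np.float64(0.0038807247877383775))
```

View pics/l3.png

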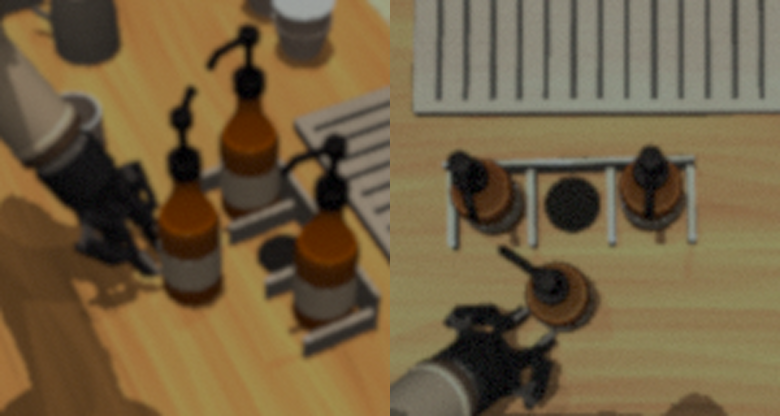

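Emit:
servo_tool([
  {"x": 0.003, "y": -0.0012, "z": 0, "wx": 0, "wy": 0, "wz": 0, "jaw": -0.3},
  {"x": 0.006, "y": -0.0024, "z": 0, "wx": 0, "wy": 0, "wz": 0, "jaw": -0.3},
  {"x": 0.009, "y": -0.0036, "z": 0, "wx": 0, "wy": 0, "wz": 0, "jaw": -0.3},
  {"x": 0.012, "y": -0.0048, "z": 0, "wx": 0, "wy": 0, "wz": 0, "jaw": -0.3},
  {"x": 0.015, "y": -0.006, "z": 0, "wx": 0, "wy": 0, "wz": 0, "jaw": -0.3},
  {"x": 0.018, "y": -0.0072, "z": 0, "wx": 0, "wy": 0, "wz": 0, "jaw": -0.3},
  {"x": 0.021, "y": -0.0084, "z": 0, "wx": 0, "wy": 0, "wz": 0, "jaw": -0.3},
  {"x": 0.024, "y": -0.0096, "z": 0, "wx": 0, "wy": 0, "wz": 0, "jaw": -0.3},
  {"x": 0.027, "y": -0.0106, "z": 0, "wx": 0, "wy": 0, "wz": 0, "jaw": -0.3},
  {"x": 0.03, "y": -0.0115, "z": 0, "wx": 0, "wy": 0, "wz": 0, "jaw": -0.3},
])

```text
clock: 10.65
eef_pos: [0.5528, 0.0544, 0.0194]
tcp_rot: [-126.0, -0.1, 44.7]
force: [-3.4, 0.8, -0.7]
finger_gap: 0.351
```

```bash
python3 look.py l4 .578 .028; for a in "-20 32" "-10 31" "0 30"; do echo $a; python3 rv.py $a .525 .035 .018;done
```

```text
10.65 [0.5528 0.0544 0.0194] [-125.9751   -0.119    44.6916] [-3.4064  0.8266 -0.6643]
side body 447 (array([0.5777, 0.0276]), np.float64(0.0019358740005529314))
top body 86 (array([0.5769, 0.029 ]), np.float64(0.003410298264267609))
-20 32
turn [0.0359 0.0609 0.4422] 25.65995567238912 shift [-0.0283 -0.0192 -0.0016]
1 0.3 [  7.  44. -44. 129.  94.  62. -61.]
4 0.5 [  9.  42. -43. 133. 100.  56. -59.]
7 0.3 [ 11.  39. -41. 137. 107.  50. -57.]
10 28.6 [ 14.  37. -40. 138. 115.  44. -55.]
-10 31
turn [0.0389 0.08   0.6166] 35.69300628388131 shift [-0.0283 -0.0192 -0.0016]
1 0.3 [  8.  44. -45. 129.  95.  61. -61.]
4 0.3 [  9.  40. -41. 135. 103.  53. -58.]
7 10.8 [ 12.  37. -38. 138. 114.  44. -55.]
10 50.4 [ 25.  38. -46. 138. 122.  42. -46.]
0 30
turn [0.039  0.1005 0.7908] 45.72782270207793 shift [-0.0283 -0.0192 -0.0016]
1 0.3 [  8.  44. -45. 129.  95.  61. -60.]
4 0.3 [ 11.  40. -42. 136. 106.  51. -56.]
7 28.5 [ 19.  37. -42. 138. 119.  43. -50.]
10 55.9 [ 34.  40. -51. 138. 126.  38. -35.]
```

View pics/l4.png

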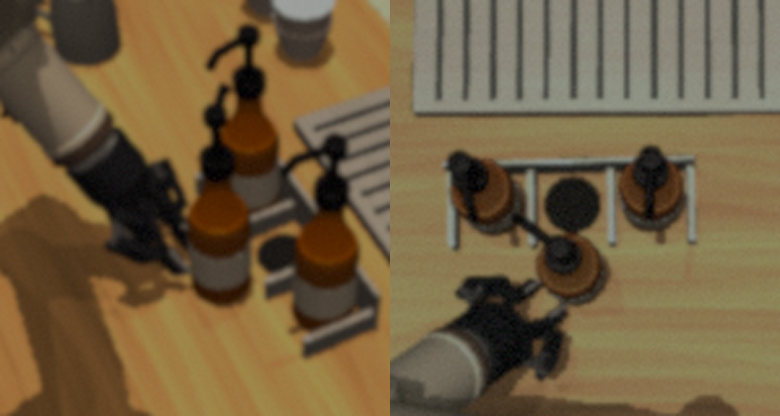

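The bottle is on the bay axis at (0.578, 0.028). Its spout points ahead-left towards the left spare's spout, so I'll check that the two clear each other before going on.

Run:
```python
from h import *
t=load("top0.npz")
for n,x,y in(("spare tip",478,203),("spare head",462,160),("our tip",518,215),("our head",563,253),("our tip initial",474,304)):
    print(n,onplane(t,190+(x-390)/2.6,100+y/2.6,.25).round(4))
from plant import snapshot
s=snapshot("top");X=cloud(s)
for a in((.50,.72,-.02,.2),):
    m=(X[...,2]>.225)&(X[...,0]>a[0])&(X[...,0]<a[1])&(X[...,1]>a[2])&(X[...,1]<a[3]);print(X[m][np.argsort(-X[m][:,1])].round(3))
s=snapshot("top");cv2.imwrite("pics/z5.png",cv2.resize(s["pixels"][150:230,200:310,::-1],None,fx=6,fy=6,interpolation=2))
```

```text
spare tip [0.6193 0.1004 0.25  ]
spare head [0.6595 0.1158 0.25  ]
our tip [0.6081 0.0634 0.25  ]
our head [0.5729 0.0217 0.25  ]
our tip initial [0.526  0.1029 0.25  ]
[[0.659 0.128 0.258]
 [0.657 0.128 0.26 ]
 [0.661 0.128 0.261]
 [0.652 0.128 0.26 ]
 [0.654 0.128 0.261]
 [0.652 0.126 0.256]
 [0.65  0.126 0.257]
 [0.664 0.126 0.258]
 [0.647 0.126 0.257]
 [0.661 0.125 0.26 ]
 [0.656 0.125 0.26 ]
 [0.659 0.125 0.261]
 [0.653 0.125 0.265]
 [0.657 0.123 0.258]
 [0.661 0.123 0.261]
 [0.666 0.123 0.262]
 [0.663 0.123 0.262]
 [0.649 0.123 0.261]
 [0.658 0.123 0.263]
 [0.654 0.123 0.262]
 [0.651 0.123 0.262]
 [0.646 0.122 0.263]
 [0.666 0.121 0.26 ]
 [0.657 0.121 0.259]
 [0.645 0.121 0.259]
 [0.661 0.121 0.261]
 [0.659 0.12  0.261]
 [0.651 0.12  0.261]
 [0.663 0.12  0.263]
 [0.649 0.12  0.262]
 [0.653 0.12  0.263]
 [0.646 0.12  0.263]
 [0.667 0.119 0.256]
 [0.643 0.119 0.255]
 [0.645 0.119 0.257]
 [0.65  0.119 0.257]
 [0.664 0.118 0.26 ]
 [0.661 0.118 0.26 ]
 [0.64  0.118 0.258]
 [0.652 0.118 0.26 ]
 [0.659 0.118 0.262]
 [0.647 0.118 0.261]
 [0.653 0.118 0.264]
 [0.656 0.118 0.265]
 [0.645
[... 4837 characters left out ...]
0.261]
 [0.582 0.025 0.262]
 [0.572 0.025 0.261]
 [0.589 0.025 0.263]
 [0.57  0.024 0.263]
 [0.567 0.024 0.264]
 [0.584 0.022 0.259]
 [0.575 0.022 0.259]
 [0.568 0.022 0.259]
 [0.58  0.022 0.261]
 [0.582 0.022 0.261]
 [0.57  0.022 0.26 ]
 [0.572 0.022 0.261]
 [0.577 0.022 0.262]
 [0.586 0.022 0.265]
 [0.569 0.021 0.247]
 [0.577 0.02  0.259]
 [0.582 0.02  0.26 ]
 [0.587 0.02  0.261]
 [0.579 0.02  0.261]
 [0.584 0.02  0.262]
 [0.57  0.02  0.26 ]
 [0.575 0.02  0.262]
 [0.572 0.02  0.264]
 [0.571 0.018 0.251]
 [0.582 0.018 0.256]
 [0.584 0.018 0.259]
 [0.573 0.018 0.259]
 [0.577 0.018 0.26 ]
 [0.574 0.017 0.264]
 [0.579 0.017 0.264]
 [0.576 0.016 0.251]
 [0.58  0.016 0.253]
 [0.577 0.015 0.263]]
```

View pics/z5.png

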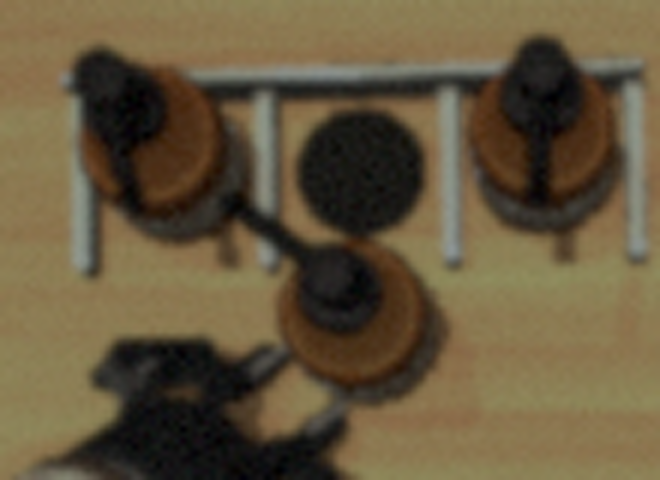

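The spouts stay about 30 mm apart along the whole push (ours y≤0.083, the spare's y≥0.102), so it's clear. Next I'll plan the turn of the hand around the bottle, backed off slightly.

```bash
cat > arc.py <<'E'
from plant import env
from ik2 import *
np.set_printoptions(precision=4,suppress=True,linewidth=150)
s=env.get_state();p0=s["eef_pos"];R0=R.from_euler('xyz',s["tcp_rot"],degrees=True)
k=K(np.load("v.npy"));C=np.array([.5777,.0278])
for yf,lf in((-20,32),(-20,30),(-15,30),(-10,30),(0,29)):
  q=s["joint_positions"];print(yf,lf)
  for i in range(0,11):
    t=i/10;yaw=-45+(45+yf)*t;lean=36+(lf-36)*t;u=np.array([np.cos(np.radians(yaw)),np.sin(np.radians(yaw))])
    P=np.r_[C-.045*u,.019];T=target(yaw,lean,1)
    e,q=k.ik(P,T.as_matrix(),[q])
    if i in(5,10):print(i,round(e*1e3,1),q.round(0),"shift",P-p0,"turn",(T*R0.inv()).as_rotvec())
E
python3 arc.py
```

```text
-20 32
5 0.5 [  8.  40. -42. 134. 101.  54. -59.] shift [-0.0135 -0.0024 -0.0007] turn [0.0202 0.0293 0.2238]
10 6.7 [ 13.  37. -38. 138. 113.  43. -54.] shift [-0.0178 -0.0111 -0.0007] turn [0.036  0.0612 0.4419]
-20 30
5 0.4 [  9.  40. -42. 134. 100.  52. -57.] shift [-0.0135 -0.0024 -0.0007] turn [0.0312 0.0429 0.2238]
10 0.3 [ 15.  37. -41. 138. 110.  42. -50.] shift [-0.0178 -0.0111 -0.0007] turn [0.055  0.0908 0.4417]
-15 30
5 0.3 [  8.  39. -40. 135. 103.  50. -57.] shift [-0.0145 -0.004  -0.0007] turn [0.0303 0.0436 0.2674]
10 12.1 [ 18.  36. -41. 138. 115.  40. -48.] shift [-0.019  -0.0149 -0.0007] turn [0.0512 0.0934 0.5289]
-10 30
5 0.3 [  9.  38. -40. 136. 106.  49. -57.] shift [-0.0154 -0.0058 -0.0007] turn [0.0294 0.0443 0.3111]
10 27.1 [ 23.  37. -44. 138. 119.  39. -44.] shift [-0.0198 -0.0187 -0.0007] turn [0.0473 0.096  0.6161]
0 29
5 0.3 [ 13.  38. -40. 138. 111.  46. -55.] shift [-0.0171 -0.0093 -0.0007] turn [0.0324 0.053  0.3983]
10 34.0 [ 34.  39. -49. 138. 124.  35. -32.] shift [-0.0205 -0.0265 -0.0007] turn [0.046  0.1173 0.7902]
```

```bash
sed -i 's/for yf,lf in.*/for yf,lf in((-25,33),(-22,32)):/; s/if i in(5,10)/if i in(0,2,4,6,8,10)/' arc.py; python3 arc.py
```

```text
-25 33
0 0.3 [  6.  45. -45. 128.  92.  63. -63.] shift [-0.0073  0.0053 -0.0007] turn [-0.0015  0.0023  0.0056]
2 0.3 [  6.  43. -43. 130.  95.  60. -62.] shift [-0.0095  0.003  -0.0007] turn [0.0056 0.0099 0.0755]
4 0.3 [  7.  42. -42. 132.  98.  57. -60.] shift [-0.0115  0.0005 -0.0007] turn [0.0121 0.0179 0.1453]
6 0.3 [  8.  40. -41. 134. 101.  53. -59.] shift [-0.0133 -0.002  -0.0007] turn [0.0181 0.0265 0.2151]
8 0.3 [  9.  39. -40. 136. 105.  51. -58.] shift [-0.0149 -0.0047 -0.0007] turn [0.0236 0.0355 0.2849]
10 0.3 [ 11.  38. -40. 137. 109.  48. -56.] shift [-0.0163 -0.0075 -0.0007] turn [0.0284 0.045  0.3547]
-22 32
0 0.3 [  6.  45. -45. 128.  92.  63. -63.] shift [-0.0073  0.0053 -0.0007] turn [-0.0015  0.0023  0.0056]
2 0.4 [  6.  43. -43. 130.  95.  59. -61.] shift [-0.0098  0.0026 -0.0007] turn [0.0079 0.0124 0.0859]
4 0.4 [  7.  41. -42. 133.  99.  56. -60.] shift [-0.012  -0.0002 -0.0007] turn [0.0165 0.0234 0.1662]
6 0.4 [  9.  40. -41. 135. 102.  52. -58.] shift [-0.014  -0.0032 -0.0007] turn [0.0242 0.0351 0.2465]
8 0.4 [ 11.  39. -41. 137. 106.  49. -56.] shift [-0.0157 -0.0064 -0.0007] turn [0.0311 0.0474 0.3268]
10 0.4 [ 13.  37. -40. 138. 111.  45. -54.] shift [-0.0172 -0.0097 -0.0007] turn [0.037  0.0604 0.407 ]
```

Moving by the −25/33 arc.

Emit:
servo_tool([
  {"x": -0.004, "y": 0.004, "z": 0, "wx": 0, "wy": 0, "wz": 0, "jaw": -0.3},
  {"x": -0.0075, "y": 0.0055, "z": 0, "wx": 0, "wy": 0, "wz": 0, "jaw": -0.3},
  {"x": -0.0095, "y": 0.003, "z": 0, "wx": 0.006, "wy": 0.01, "wz": 0.075, "jaw": -0.3},
  {"x": -0.0115, "y": 0.0005, "z": 0, "wx": 0.012, "wy": 0.018, "wz": 0.145, "jaw": -0.3},
  {"x": -0.0133, "y": -0.002, "z": 0, "wx": 0.018, "wy": 0.0265, "wz": 0.215, "jaw": -0.3},
  {"x": -0.0149, "y": -0.0047, "z": 0, "wx": 0.0236, "wy": 0.0355, "wz": 0.285, "jaw": -0.3},
  {"x": -0.0163, "y": -0.0075, "z": 0, "wx": 0.0284, "wy": 0.045, "wz": 0.355, "jaw": -0.3},
  {"x": -0.0163, "y": -0.0075, "z": 0, "wx": 0.0284, "wy": 0.045, "wz": 0.355, "jaw": -0.3},
  {"x": -0.0163, "y": -0.0075, "z": 0, "wx": 0.0284, "wy": 0.045, "wz": 0.355, "jaw": -0.3},
  {"x": -0.0163, "y": -0.0075, "z": 0, "wx": 0.0284, "wy": 0.045, "wz": 0.355, "jaw": -0.3},
])

```text
clock: 11.68
eef_pos: [0.5368, 0.0478, 0.0198]
tcp_rot: [-123.0, -0.0, 65.0]
force: [0.4, 0.9, 0.1]
finger_gap: 0.349
```

```bash
python3 st.py; python3 look.py l6 .578 .028
```

```text
clock 11.6833
joint_positions [ 16.5018  41.7296 -46.3837 132.8589 105.975   51.331  -48.907 ]
eef_pos [0.5368 0.0478 0.0198]
tcp_rot [-122.9918   -0.0301   64.9622]
force [0.367  0.9043 0.1486]
finger_gap 0.34938926576309043
11.6833 [0.5368 0.0478 0.0198] [-122.9918   -0.0301   64.9622] [0.367  0.9043 0.1486]
side body 433 (array([0.5786, 0.0271]), np.float64(0.0021289015055465316))
top body 65 (array([0.5781, 0.0274]), np.float64(0.0028057714201098617))
```

View pics/l6.png

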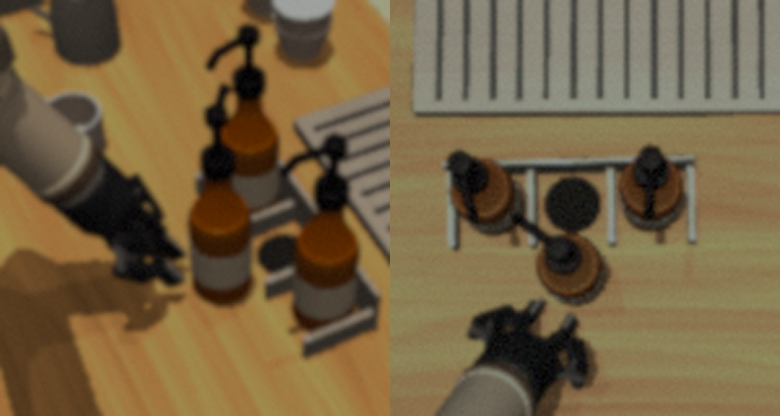

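```bash
python3 rv.py -10 32 .534 .035 .0195;python3 rv.py 0 32 .534 .028 .0195
```

```text
turn [0.0044 0.0163 0.2611] 14.989734278931943 shift [-0.0028 -0.0134 -0.0001]
1 0.3 [ 16.  41. -46. 138. 109.  51. -53.]
4 14.1 [ 14.  37. -40. 138. 115.  44. -54.]
7 30.0 [ 19.  38. -43. 138. 119.  44. -51.]
10 42.6 [ 24.  39. -46. 138. 123.  43. -47.]
turn [0.003  0.0167 0.4356] 24.977118500391345 shift [-0.0028 -0.0204 -0.0001]
1 0.3 [ 17.  40. -46. 138. 110.  51. -53.]
4 28.7 [ 18.  38. -42. 138. 119.  44. -52.]
7 48.9 [ 27.  39. -48. 138. 125.  43. -44.]
10 58.5 [ 36.  41. -52. 138. 129.  41. -35.]
```

```bash
cat >> fk.py <<'E'
D+=[([15.4774,16.7364,-73.6722,116.3012,43.8021,81.7453,-53.2905],[.4004,.1517,.2891],[-121.7557,-4.014,23.3373]),
([2.0219,34.5966,-61.2426,130.104,71.8003,72.3928,-62.1761],[.4255,.1364,.1184],[-125.9658,-.0885,44.8067]),
([-5.599,47.6312,-51.5278,130.6161,84.3559,72.1377,-74.9991],[.4257,.1367,.0191],[-125.9682,-.1415,44.6752]),
([16.5018,41.7296,-46.3837,132.8589,105.975,51.331,-48.907],[.5368,.0478,.0198],[-122.9918,-.0301,64.9622])]
E
python3 - <<'E'
from ik2 import *
np.set_printoptions(precision=4,suppress=True)
f=fit(.03);v=f.x;print(f.cost,v[7:]);np.save("v.npy",v);k=K(v)
print(max(np.abs(k.fk(q)[0]-p).max() for q,p,r in D))
E
for a in "-10 32 .534 .035" "0 32 .534 .028" "-10 30 .534 .035" "0 29 .534 .028";do echo $a; python3 rv.py $a .0195|tail -2;done
```

```text
61.369946145645336 [ 0.3345  0.5013  0.4659  0.0006 -0.0187 -0.0171  0.0022  0.0028  0.0004
 -0.0015 -0.0057 -0.35   -1.5723 -0.0147  0.008 ]
0.005622581268209997
-10 32 .534 .035
7 0.3 [ 21.  39. -43. 136. 116.  42. -45.]
10 0.3 [ 23.  38. -43. 137. 121.  39. -43.]
0 32 .534 .028
7 0.4 [ 25.  38. -43. 138. 124.  38. -42.]
10 0.4 [ 30.  38. -43. 138. 131.  33. -38.]
-10 30 .534 .035
7 0.2 [ 21.  38. -43. 135. 113.  40. -42.]
10 0.2 [ 23.  37. -42. 136. 116.  36. -39.]
0 29 .534 .028
7 0.3 [ 25.  37. -43. 136. 119.  35. -37.]
10 0.3 [ 29.  36. -42. 136. 123.  28. -31.]
```

```bash
python3 rv.py 0 31 .533 .0275 .0195
```

```text
turn [0.0068 0.0339 0.4356] 25.035171625957123 shift [-0.0038 -0.0209 -0.0001]
1 0.3 [ 17.  41. -45. 134. 109.  49. -48.]
4 0.4 [ 21.  39. -44. 136. 115.  43. -44.]
7 0.4 [ 25.  38. -43. 137. 122.  37. -40.]
10 0.3 [ 30.  37. -43. 138. 129.  31. -36.]
```

Emit:
servo_tool([
  {"x": -0.001, "y": -0.0025, "z": 0, "wx": 0.0008, "wy": 0.0042, "wz": 0.054, "jaw": -0.5},
  {"x": -0.0018, "y": -0.005, "z": 0, "wx": 0.0016, "wy": 0.0084, "wz": 0.109, "jaw": -0.5},
  {"x": -0.0024, "y": -0.0078, "z": 0, "wx": 0.0024, "wy": 0.0126, "wz": 0.163, "jaw": -0.5},
  {"x": -0.0028, "y": -0.0105, "z": 0, "wx": 0.0034, "wy": 0.017, "wz": 0.218, "jaw": -0.5},
  {"x": -0.0032, "y": -0.013, "z": 0, "wx": 0.0042, "wy": 0.0212, "wz": 0.272, "jaw": -0.5},
  {"x": -0.0035, "y": -0.0155, "z": 0, "wx": 0.005, "wy": 0.0254, "wz": 0.327, "jaw": -0.5},
  {"x": -0.0038, "y": -0.018, "z": 0, "wx": 0.0059, "wy": 0.0296, "wz": 0.381, "jaw": -0.5},
  {"x": -0.0038, "y": -0.0207, "z": 0, "wx": 0.0068, "wy": 0.0339, "wz": 0.435, "jaw": -0.5},
  {"x": -0.0038, "y": -0.0207, "z": 0, "wx": 0.0068, "wy": 0.0339, "wz": 0.435, "jaw": -0.5},
  {"x": -0.0038, "y": -0.0207, "z": 0, "wx": 0.0068, "wy": 0.0339, "wz": 0.435, "jaw": -0.5},
])

```text
clock: 12.62
eef_pos: [0.533, 0.0263, 0.0195]
tcp_rot: [-121.0, 0.0, 89.8]
force: [-0.4, 0.9, -0.5]
finger_gap: 0.251
```

```bash
python3 st.py; python3 look.py l7 .578 .028
```

```text
clock 12.6167
joint_positions [ 30.6713  37.9815 -44.3908 137.1925 126.8791  32.315  -33.6053]
eef_pos [0.533  0.0263 0.0195]
tcp_rot [-121.0173    0.0459   89.8144]
force [-0.4005  0.8951 -0.4974]
finger_gap 0.2509956869679394
12.6167 [0.533  0.0263 0.0195] [-121.0173    0.0459   89.8144] [-0.4005  0.8951 -0.4974]
side body 436 (array([0.5787, 0.0272]), np.float64(0.0018598852340604606))
top body 65 (array([0.578 , 0.0273]), np.float64(0.0029684795453064506))
```

View pics/l7.png

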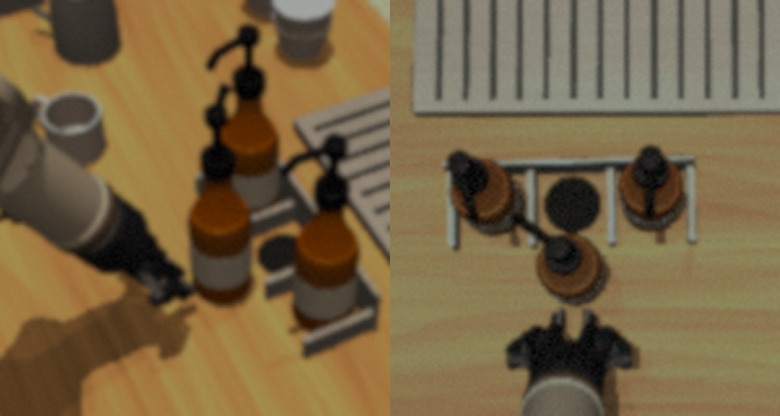

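The hand is now straight behind the bottle, which is unmoved at (0.578, 0.027) and in line with the bay. I'll push straight in gently.

Emit:
servo_tool([
  {"x": 0.003, "y": 0.0004, "z": 0, "wx": 0, "wy": 0, "wz": 0, "jaw": -0.5},
  {"x": 0.006, "y": 0.0008, "z": 0, "wx": 0, "wy": 0, "wz": 0, "jaw": -0.5},
  {"x": 0.008, "y": 0.001, "z": 0, "wx": 0, "wy": 0, "wz": 0, "jaw": -0.5},
  {"x": 0.0105, "y": 0.0011, "z": 0, "wx": 0, "wy": 0, "wz": 0, "jaw": -0.5},
  {"x": 0.013, "y": 0.0012, "z": 0, "wx": 0, "wy": 0, "wz": 0, "jaw": -0.5},
  {"x": 0.016, "y": 0.0013, "z": 0, "wx": 0, "wy": 0, "wz": 0, "jaw": -0.5},
  {"x": 0.019, "y": 0.0014, "z": 0, "wx": 0, "wy": 0, "wz": 0, "jaw": -0.5},
  {"x": 0.022, "y": 0.0015, "z": 0, "wx": 0, "wy": 0, "wz": 0, "jaw": -0.5},
  {"x": 0.025, "y": 0.0016, "z": 0, "wx": 0, "wy": 0, "wz": 0, "jaw": -0.5},
  {"x": 0.028, "y": 0.0017, "z": 0, "wx": 0, "wy": 0, "wz": 0, "jaw": -0.5},
])

```text
clock: 13.55
eef_pos: [0.5592, 0.0287, 0.0188]
tcp_rot: [-120.9, 0.0, 90.0]
force: [-4.9, -0.4, 3.5]
finger_gap: 0.251
```

```bash
python3 look.py l8 .599 .028
```

```text
13.55 [0.5592 0.0287 0.0188] [-120.8533    0.036    90.0169] [-4.8846 -0.4045  3.5347]
side body 441 (array([0.598 , 0.0278]), np.float64(0.0018849799707616034))
top body 94 (array([0.598 , 0.0283]), np.float64(0.003844301535719275))
```

View pics/l8.png

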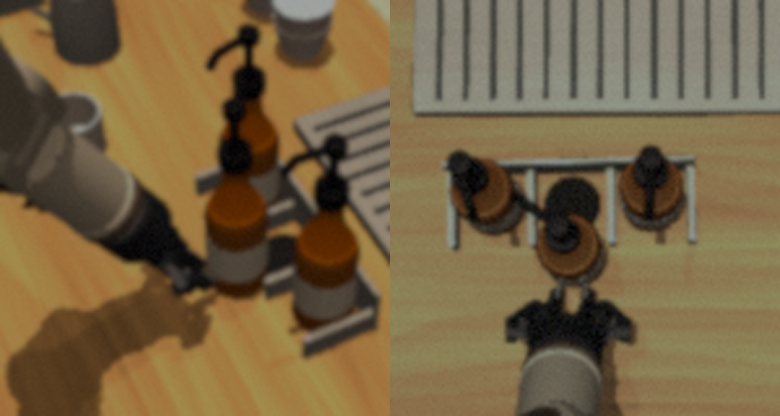

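The bottle is upright at (0.598, 0.028) and entering the bay between the dividers. The push force is 4.9 N, with a small downward rub of 3.5 N, so I'll ease z up a touch and continue.

Emit:
servo_tool([
  {"x": 0.003, "y": 0.0001, "z": 0.0002, "wx": 0, "wy": 0, "wz": 0, "jaw": -0.5},
  {"x": 0.006, "y": 0.0002, "z": 0.0004, "wx": 0, "wy": 0, "wz": 0, "jaw": -0.5},
  {"x": 0.009, "y": 0.0003, "z": 0.0005, "wx": 0, "wy": 0, "wz": 0, "jaw": -0.5},
  {"x": 0.012, "y": 0.0003, "z": 0.0005, "wx": 0, "wy": 0, "wz": 0, "jaw": -0.5},
  {"x": 0.015, "y": 0.0004, "z": 0.0005, "wx": 0, "wy": 0, "wz": 0, "jaw": -0.5},
  {"x": 0.018, "y": 0.0004, "z": 0.0005, "wx": 0, "wy": 0, "wz": 0, "jaw": -0.5},
  {"x": 0.021, "y": 0.0005, "z": 0.0005, "wx": 0, "wy": 0, "wz": 0, "jaw": -0.5},
  {"x": 0.024, "y": 0.0006, "z": 0.0005, "wx": 0, "wy": 0, "wz": 0, "jaw": -0.5},
  {"x": 0.027, "y": 0.0007, "z": 0.0005, "wx": 0, "wy": 0, "wz": 0, "jaw": -0.5},
  {"x": 0.03, "y": 0.0008, "z": 0.0005, "wx": 0, "wy": 0, "wz": 0, "jaw": -0.5},
])

```text
clock: 14.48
eef_pos: [0.5908, 0.029, 0.0199]
tcp_rot: [-121.0, 0.1, 90.0]
force: [-2.6, 0.8, -0.9]
finger_gap: 0.248
```

```bash
python3 look.py l9 .628 .029
```

```text
14.4833 [0.5908 0.029  0.0199] [-120.9758    0.0657   89.9718] [-2.6043  0.8288 -0.9496]
side body 454 (array([0.6299, 0.0279]), np.float64(0.002381993072435351))
top body 152 (array([0.6296, 0.0285]), np.float64(0.005844878537366775))
```

View pics/l9.png

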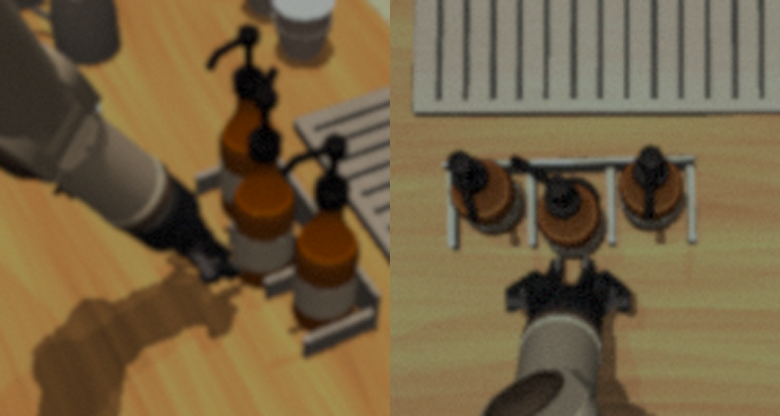

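The bottle is at (0.630, 0.028), inside the bay and upright, with about 30 mm left to go.

Emit:
servo_tool([
  {"x": 0.003, "y": 0.0002, "z": 0, "wx": 0, "wy": 0, "wz": 0, "jaw": -0.5},
  {"x": 0.006, "y": 0.0004, "z": 0, "wx": 0, "wy": 0, "wz": 0, "jaw": -0.5},
  {"x": 0.009, "y": 0.0006, "z": 0, "wx": 0, "wy": 0, "wz": 0, "jaw": -0.5},
  {"x": 0.012, "y": 0.0008, "z": 0, "wx": 0, "wy": 0, "wz": 0, "jaw": -0.5},
  {"x": 0.0145, "y": 0.001, "z": 0, "wx": 0, "wy": 0, "wz": 0, "jaw": -0.5},
  {"x": 0.017, "y": 0.0011, "z": 0, "wx": 0, "wy": 0, "wz": 0, "jaw": -0.5},
  {"x": 0.0195, "y": 0.0012, "z": 0, "wx": 0, "wy": 0, "wz": 0, "jaw": -0.5},
  {"x": 0.0215, "y": 0.0013, "z": 0, "wx": 0, "wy": 0, "wz": 0, "jaw": -0.5},
  {"x": 0.0235, "y": 0.0014, "z": 0, "wx": 0, "wy": 0, "wz": 0, "jaw": -0.5},
  {"x": 0.025, "y": 0.0015, "z": 0, "wx": 0, "wy": 0, "wz": 0, "jaw": -0.5},
])

```text
clock: 15.42
eef_pos: [0.6157, 0.0305, 0.0199]
tcp_rot: [-121.0, 0.1, 90.0]
force: [-3.1, -0.4, -0.9]
finger_gap: 0.252
```

```bash
python3 look.py l10 .655 .0295
```

```text
15.4167 [0.6157 0.0305 0.0199] [-120.9813    0.0653   89.9716] [-3.1036 -0.4172 -0.9287]
side body 353 (array([0.6546, 0.0297]), np.float64(0.0022466241984443933))
top body 158 (array([0.6546, 0.0294]), np.float64(0.005826022739880071))
```

View pics/l10.png

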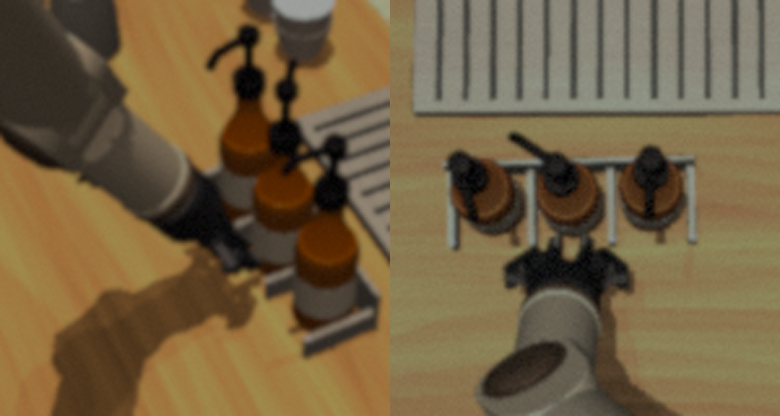

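About 5 mm left. I'll creep in and watch the force.

Emit:
servo_tool([
  {"x": 0.0006, "y": 0, "z": 0, "wx": 0, "wy": 0, "wz": 0, "jaw": -0.5},
  {"x": 0.0012, "y": 0, "z": 0, "wx": 0, "wy": 0, "wz": 0, "jaw": -0.5},
  {"x": 0.0018, "y": 0.0001, "z": 0, "wx": 0, "wy": 0, "wz": 0, "jaw": -0.5},
  {"x": 0.0024, "y": 0.0001, "z": 0, "wx": 0, "wy": 0, "wz": 0, "jaw": -0.5},
  {"x": 0.003, "y": 0.0001, "z": 0, "wx": 0, "wy": 0, "wz": 0, "jaw": -0.5},
  {"x": 0.0035, "y": 0.0001, "z": 0, "wx": 0, "wy": 0, "wz": 0, "jaw": -0.5},
  {"x": 0.004, "y": 0.0001, "z": 0, "wx": 0, "wy": 0, "wz": 0, "jaw": -0.5},
  {"x": 0.0045, "y": 0.0001, "z": 0, "wx": 0, "wy": 0, "wz": 0, "jaw": -0.5},
  {"x": 0.005, "y": 0.0001, "z": 0, "wx": 0, "wy": 0, "wz": 0, "jaw": -0.5},
  {"x": 0.005, "y": 0.0001, "z": 0, "wx": 0, "wy": 0, "wz": 0, "jaw": -0.5},
])

```text
clock: 16.35
eef_pos: [0.6206, 0.0306, 0.0199]
tcp_rot: [-121.0, 0.1, 90.0]
force: [-2.0, -0.2, -1.0]
finger_gap: 0.252
```

```bash
python3 look.py l11 .659 .0295
```

```text
16.35 [0.6206 0.0306 0.0199] [-120.9816    0.0625   89.9727] [-2.0452 -0.1928 -1.0201]
side body 312 (array([0.6594, 0.0299]), np.float64(0.0020701576631389105))
top body 156 (array([0.6589, 0.0294]), np.float64(0.005779354380368091))
```

Emit:
servo_tool([
  {"x": 0.0003, "y": 0, "z": 0, "wx": 0, "wy": 0, "wz": 0, "jaw": -0.5},
  {"x": 0.0006, "y": 0, "z": 0, "wx": 0, "wy": 0, "wz": 0, "jaw": -0.5},
  {"x": 0.0009, "y": 0, "z": 0, "wx": 0, "wy": 0, "wz": 0, "jaw": -0.5},
  {"x": 0.0012, "y": 0, "z": 0, "wx": 0, "wy": 0, "wz": 0, "jaw": -0.5},
  {"x": 0.0014, "y": 0, "z": 0, "wx": 0, "wy": 0, "wz": 0, "jaw": -0.5},
  {"x": 0.0016, "y": 0, "z": 0, "wx": 0, "wy": 0, "wz": 0, "jaw": -0.5},
  {"x": 0.0018, "y": 0, "z": 0, "wx": 0, "wy": 0, "wz": 0, "jaw": -0.5},
  {"x": 0.002, "y": 0, "z": 0, "wx": 0, "wy": 0, "wz": 0, "jaw": -0.5},
  {"x": 0.002, "y": 0, "z": 0, "wx": 0, "wy": 0, "wz": 0, "jaw": -0.5},
  {"x": 0.002, "y": 0, "z": 0, "wx": 0, "wy": 0, "wz": 0, "jaw": -0.5},
])

```text
clock: 17.28
eef_pos: [0.6216, 0.0306, 0.0197]
tcp_rot: [-120.9, 0.1, 90.0]
force: [-7.4, -0.9, 2.1]
finger_gap: 0.244
```

```bash
python3 look.py l12 .660 .0295
```

```text
17.2833 [0.6216 0.0306 0.0197] [-120.9187    0.0685   89.9857] [-7.41   -0.8958  2.1225]
side body 313 (array([0.66  , 0.0301]), np.float64(0.002097906960704016))
top body 162 (array([0.6598, 0.0293]), np.float64(0.005594375702823437))
```

The force rose to 7.4 N and the hand stopped 1 mm short of its target, so the bottle has met the rail. I'll press 1 mm more to confirm.

Emit:
servo_tool([
  {"x": 0.0004, "y": 0, "z": 0, "wx": 0, "wy": 0, "wz": 0, "jaw": -0.5},
  {"x": 0.0008, "y": 0, "z": 0, "wx": 0, "wy": 0, "wz": 0, "jaw": -0.5},
  {"x": 0.001, "y": 0, "z": 0, "wx": 0, "wy": 0, "wz": 0, "jaw": -0.5},
  {"x": 0.001, "y": 0, "z": 0, "wx": 0, "wy": 0, "wz": 0, "jaw": -0.5},
  {"x": 0.001, "y": 0, "z": 0, "wx": 0, "wy": 0, "wz": 0, "jaw": -0.5},
  {"x": 0.001, "y": 0, "z": 0, "wx": 0, "wy": 0, "wz": 0, "jaw": -0.5},
  {"x": 0.001, "y": 0, "z": 0, "wx": 0, "wy": 0, "wz": 0, "jaw": -0.5},
  {"x": 0.001, "y": 0, "z": 0, "wx": 0, "wy": 0, "wz": 0, "jaw": -0.5},
  {"x": 0.001, "y": 0, "z": 0, "wx": 0, "wy": 0, "wz": 0, "jaw": -0.5},
  {"x": 0.001, "y": 0, "z": 0, "wx": 0, "wy": 0, "wz": 0, "jaw": -0.5},
])

```text
clock: 18.22
eef_pos: [0.6217, 0.0307, 0.0195]
tcp_rot: [-120.9, 0.1, 90.0]
force: [-10.9, -1.2, 7.0]
finger_gap: 0.252
```

It's confirmed: 10.9 N with no further motion, so the bottle is home. Now I'll back the hand straight off, slowly at first.

Emit:
servo_tool([
  {"x": -0.001, "y": 0, "z": 0, "wx": 0, "wy": 0, "wz": 0, "jaw": -0.5},
  {"x": -0.002, "y": 0, "z": 0, "wx": 0, "wy": 0, "wz": 0, "jaw": -0.5},
  {"x": -0.004, "y": 0, "z": 0, "wx": 0, "wy": 0, "wz": 0, "jaw": -0.5},
  {"x": -0.008, "y": 0, "z": 0, "wx": 0, "wy": 0, "wz": 0, "jaw": -0.5},
  {"x": -0.014, "y": 0, "z": 0, "wx": 0, "wy": 0, "wz": 0, "jaw": -0.5},
  {"x": -0.022, "y": 0, "z": 0, "wx": 0, "wy": 0, "wz": 0, "jaw": -0.5},
  {"x": -0.032, "y": 0, "z": 0, "wx": 0, "wy": 0, "wz": 0, "jaw": -0.5},
  {"x": -0.042, "y": 0, "z": 0, "wx": 0, "wy": 0, "wz": 0, "jaw": -0.5},
  {"x": -0.052, "y": 0, "z": 0, "wx": 0, "wy": 0, "wz": 0, "jaw": -0.5},
  {"x": -0.06, "y": 0, "z": 0, "wx": 0, "wy": 0, "wz": 0, "jaw": -0.5},
])

```text
clock: 19.05
eef_pos: [0.5617, 0.0306, 0.0197]
tcp_rot: [-120.9, 0.1, 90.0]
force: [-0.3, -0.3, -0.6]
finger_gap: 0.253
```

```bash
python3 look.py l13 .660 .0295
python3 - <<'E'
from h import *
from plant import snapshot
t=load("top0.npz");s0=load("side0.npz")
for n,a in(("top",t),("side",s0)):
    s=snapshot(n);d=np.abs(s["pixels"].astype(int)-a["pixels"]).max(-1);d=np.uint8(np.clip(d*2,0,255))
    cv2.imwrite(f"pics/diff_{n}.png",d)
    X=cloud(s);X0=cloud(a)
    for nm,x,y in(("spL",.656,.118),("spR",.659,-.058)):
        for Y in(X0,X):
            m=(np.hypot(Y[...,0]-x,Y[...,1]-y)<.043)&(Y[...,2]>.065)&(Y[...,2]<.1)
            if m.sum()>20:print(n,nm,m.sum(),circ(Y[m])[0].round(4))
E
```

```text
19.05 [0.5617 0.0306 0.0197] [-120.9281    0.0651   89.9978] [-0.2872 -0.3037 -0.6287]
side body 298 (array([0.6603, 0.0301]), np.float64(0.001783466479353539))
top body 141 (array([0.6605, 0.0291]), np.float64(0.005290981430503738))
top spL 59 [0.6565 0.1185]
top spL 62 [0.6565 0.1186]
top spR 48 [ 0.6612 -0.0575]
top spR 47 [ 0.661  -0.0575]
side spL 186 [0.657  0.1184]
side spL 149 [0.6572 0.1186]
side spR 206 [ 0.6615 -0.0574]
side spR 206 [ 0.6614 -0.0571]
```

View pics/l13.png

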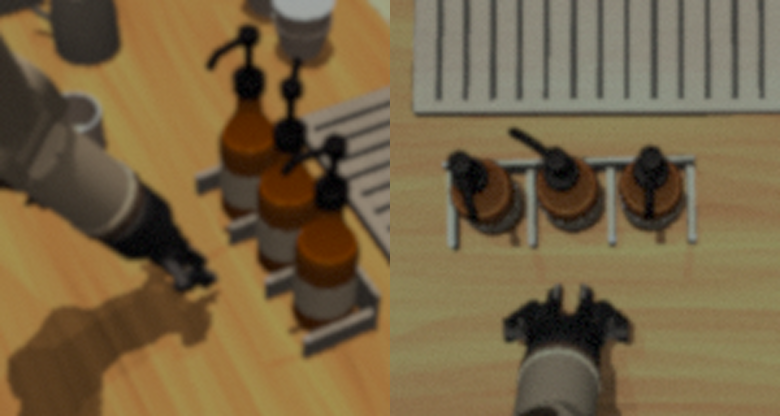

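View pics/diff_top.png

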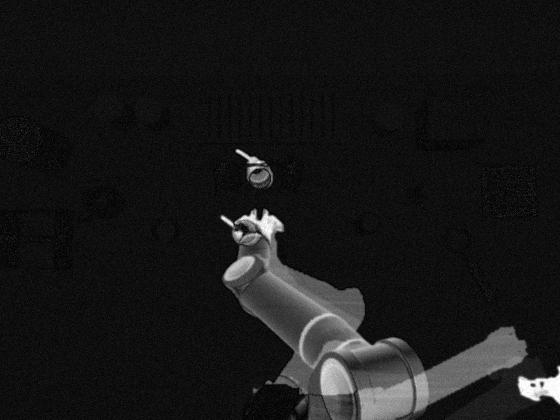

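The bottle stands upright at (0.660, 0.030) over the mat. The spares are unmoved within 0.3 mm, and the difference image shows only the bottle, the arm and its shadow changed. The hand is clear with no contact force, so I'm handing in.

```bash
python3 -c "
from plant import order
print(order.sign_off())"
```

```text
the job is handed in; nothing more can be done
None
```

The bottle is standing upright in the empty middle bay, fully home against the back rail, and I have handed the job in. I pushed it low on the body, contacting at about 25 mm, with part-closed, leaned-back fingers. It went diagonally onto the bay axis first, then straight in. I never gripped or lifted it.

**Last checks**
- **Home position:** the final press rose to 10.9 N with no further motion. The bottle's axis then measured (0.660, 0.030), against an expected (0.6595, 0.030).
- **Other things:** both spare bottles stayed within 0.3 mm. The before/after top view shows nothing else changed apart from the arm and its shadow.
- **Hand:** it had backed off about 60 mm with no contact force. The clock read about 19 s of the 64 s allowed.

**Checks that went wrong or disagreed**
- My first reach behind the bottle ran into joint limits, so I went round to a reachable pose without touching anything.
- My first arm-kinematics fit was off by a few degrees at one joint, so I refitted it. The refit still misses some recorded poses by up to 5.6 mm, so I only used it to check reach.
- The top camera's circle fits were noisier, about 5 mm, with the hand or rack in view. I relied on the side camera, about 2 mm, and on the force.
- The fingers pressed down on the glass at times, 3.5 N as the bottle entered the bay and 7 N in the final press, but the bottle stayed upright.

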